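Lock the tile press ejector and clear its catch tray

TASK

Lock the ejector before anyone reaches into the tray: stand the yellow-handled pin in the guide hole of the green block, turn the red crank until the hidden cross-hole in the shaft lines up and the pin drops, and push the pin fully home with its collar down on the block. Only then move every tile from the catch tray into the blue tote, each lying flat, and leave the brush, the tin and the mould frame where they are.

Things in the scene. Friction and masses are not known exactly. Their poses are not given: they have to be found in the camera images.
- guide (a point): Mouth of the guide hole (13.6 mm bore, 3 mm chamfer, ringed yellow) in the top of the green bearing block. Point on the hole's axis in the top face, 96 mm above the bench; z up, y along the shaft towards the crank. The plate it goes through is 26 mm thick, 70 (x) x 84 (y) mm. The block is bolted down.
- shaft_mid (a point): On the axis (along guide y) of the shaft inside the block, 46 mm below the guide mouth. Shaft 32 mm diameter: its surface is 30 mm below the mouth. One hidden cross-hole, 15 mm wide, lets the pin through when vertical (within about 0.1 rad), at a crank value between -0.3 and 0.45 that is unknown and differs each time; elsewhere the pin stands on the shaft.
- block: Green bearing block; origin in the middle of its foot, axes as guide. A pin left loose in the guide hole drops about 40 mm by its own weight when the cross-hole comes under it, and then blocks the crank. It then stands on a friction catch with its collar about 14 mm above the block; pushed down with about 5 N it goes on until the collar meets the block, and stays there.
- crank (a joint): Angle of the crank about the shaft axis, rad: 0 with the arm straight up, positive leaning towards guide +x (away from the robot). It starts between -0.75 and -0.6, has stops at -0.8 and 0.8, turns with 0.12 N m of friction (about 1.2 N at the grip) and stays where it is left.
- crank_grip (a point): Middle of the red round crank grip, 20 mm diameter, 62 mm long, parallel to the shaft (guide y), fixed to the crank arm. It swings 100 mm from the shaft axis: at crank value a it lies in the guide frame at (0.1 sin a, 0.093, -0.046 + 0.1 cos a) m.
- pin_head (a point): Middle of the round yellow handle (20 mm diameter, 36 mm long) of the steel lock pin, 100 g; z along the pin, up. Shank 12 mm diameter and 84 mm long with a 3 mm chamfered tip, then a collar 26 mm diameter and 4 mm thick, then the handle, whose middle is 106 mm above the tip and 18 mm above the collar's top; 124 mm in all.
- pin_tip (a point): Lower end of the lock pin's shank, on its axis. At the start the pin stands upright in a fixed wooden parking block, 56 x 56 x 45 mm, in a 14 mm hole 40 mm deep.
- tray_in (a point): Middle of the inner floor, 4 mm above the bench, of the fixed aluminium catch tray; inner size 282 (x) x 192 (y) mm, lip 8 mm above that floor. A chute rises from its +x end.
- tote_in (a point): Middle of the inner floor, 5 mm above the bench, of the fixed open blue tote; inner size 290 (x) x 160 (y) mm, walls 5 mm thick, rim 45 mm above that floor. It starts empty.
- tile0_mid (a point): Centre (half-way up) of a small finished square tile, 50 x 50 x 16 mm, 90 g, white with a terracotta diamond; axes along its sides, z up. It starts flat in the catch tray. Three or four tiles are present; None also if it is absent.
- tile1_mid (a point): Centre (half-way up) of a small finished square tile, 50 x 50 x 16 mm, 90 g, white with a blue diamond; axes along its sides, z up. It starts flat in the catch tray. Three or four tiles are present; None also if it is absent.
- tile2_mid (a point): Centre (half-way up) of a small finished square tile, 50 x 50 x 16 mm, 90 g, white with a green diamond; axes along its sides, z up. It starts flat in the catch tray. Three or four tiles are present; None also if it is absent.
- tile3_mid (a point): Centre (half-way up) of a small finished square tile, 50 x 50 x 16 mm, 90 g, white with a yellow diamond; axes along its sides, z up. It starts flat in the catch tray. Three or four tiles are present; None also if it is absent.
- brush: Bystander: a brush lying on the bench; origin under it.
- tin: Bystander: a tin, 70 mm diameter, 75 mm high, beyond the tote side of the block; origin at its foot.
- mould: Bystander: a square steel mould frame, 90 x 90 x 40 mm, beyond the block; origin at its foot.
Not all that is in view belongs to the job. Leave any brown or pink look-alike of the part that bears tile2_mid alone.

How it is judged:
By the outcome, as a careful person would: the job done as asked, in the order asked, and still so for the second after the job is handed in, with the robot touching nothing.
Of tile0, tile1, tile2, tile3 only 3 to 4 are there at a start; the rules pass over those that are not, and their reading is None.
At some moment in a run one of tile0, tile1, tile2, tile3 may be knocked a few centimetres aside while the robot is not near it.
It also fails if it takes over 210 s, if anything falls off the work surface, if the arm or the gripper's body presses on something with over 40 N, if the wrist force passes 120 N, or if a joint passes its speed limit or range.

ROBOT

A 6-joint arm with a two-finger parallel gripper is mounted at the origin on the work surface. World frame = base frame: x ahead of the robot, y to its left, z up, the work surface at z = 0. Lengths are in m, angles in rad, forces in N, time in s.
With the tool pointing down it reaches from about 0.35 to 0.975 m from the base axis. Payload 4.9 kg.
Tool frame: the origin (TCP) lies on the centre line of the jaws, within the pads' length; the fingertips stand ctrl.tcp_to_tips ahead of it and the grasp point (between the pads) lies 3 mm ahead of it (ctrl.tcp_to_tips is the distance from the TCP to the fingertips, in m); z points along the fingers, y is the direction in which the jaws open and shut (so a half turn about z gives the same grasp; the last joint's range is limited). The gripper opens to 85 mm and grips with 20 to 120 N. Pads are 22 mm wide; open, the fingers measure 114 mm over their backs; the gripper's body (76 mm by 85 mm) begins 54 mm behind the grasp point. The pads swing forward as they close: fully open they stand 13 mm farther back than shut.
Start: joints at [-1.332, 0.053, 1.613, -0, 1.476, -0.119], TCP at [0.219, -0.585, 0.253] pointing down, gripper open.
Joint ranges: [-3.01, 3.01], [-1.01, 2.22], [0.06, 2.58], [-1.02, 4.17], [0.09, 2.62], [-3.14, 3.14]. Speed limits (rad/s): [2.57, 2.57, 3.14, 3.14, 3.14, 3.14].

INTERFACE

Orientations are given as a rotation vector (axis times angle).
In Python, from station import ctrl, vision gives the robot as it stands.
- The arm moves only by the tool jog_arm, never from a script. Its argument "deltas" is a list of rows, each a list of 7 numbers: the turn, a rotation vector about the tool's x, y, z in rad, then the shift along the tool's x, y, z in cm, then the opening, from 0 (shut) to 1 (fully open). A call has 1 to 12 rows; each row shifts and turns the commanded pose from where the row before left it, along the tool's axes as they then stand; what a row does not reach is not made up. A row lasts 1/12 s, in which the tool goes at most 41.7 mm and 7.16 degrees, less where a joint would pass 70% of its speed; a pose out of reach is approached as far as the arm can. A call with a gripper value outside its range is refused whole. The fingers move at their own pace and stop on an object; "grip_force" is the grip in N (left out, the last holds). Time passes only in rows, so rows that do not move let the fingers close. It gives the time, the measured TCP pose, the force and the opening at its end, in the units of the state.
- ctrl.get_obs(): the state, without advancing time (a new reading comes with each control period).
- vision.get_image(name): name is "scene" or "top"; returns (picture, depth): 384x512x3 uint8, red, green, blue; 384x512 float32, m along the optical axis (not along the pixel's ray), 0 where there is no reading.
- vision.calibration(name): a dict with "fx", "fy", "cx", "cy" (pixels), "rvec" (rotation vector, rad) and "tvec" (3), from world to camera coordinates, as OpenCV has them. Camera axes: x right, y down, z forward; pixel columns grow to the right and rows downward; lengths in m; the calibration is good to about 2 mm. A picture is of the moment at which its call begins. calibration takes no time and is no camera call.
- ctrl.finish_job(): hands the job in, once; it reports no verdict.
The state is a dict: "t": time; "q": joint angles; "dq": joint speeds; "effort": joint torques, N m; "tool_pos": TCP position; "tool_rot": TCP orientation; "contact_force": force on the tool from outside, world axes, zero at the start; "wrist_torque": the same for the moment, N m; "opening": finger opening in m.
Only numpy, scipy, OpenCV 4.12 (cv2) and the standard library are available. Lean on these libraries where they do the work, as an engineer would, in place of code of your own. Each camera call takes 0.05 s, during which the arm holds its last target. There are 200 camera calls.

## Working session

There is one attempt and no reset: what is moved stays moved. The work goes in short steps, Python scripts to look and compute and a tool call to move; the robot and the scene stay as the last step left them, time stands still between calls to the robot, and variables do not carry over. Pictures are saved under pics/ and viewed, about 12 in all and at most 16, crops included, and the job is handed in when it is done.

Besides the shell and the picture viewer there is one more tool, called after "Request:" in YAML: its name, and indented under it one key for each argument. jog_arm: Moves the arm, as the interface text tells. Its arguments: {"type":"object","properties":{"deltas":{"type":"array"},"grip_force":{"type":"number"}},"required":["deltas"]}

```bash
ls; mkdir -p pics; cat > h.py <<'E'
import numpy as np, cv2
from station import ctrl, vision
from scipy.spatial.transform import Rotation as R
def cal(n):
    c=vision.calibration(n); return np.array([[c['fx'],0,c['cx']],[0,c['fy'],c['cy']],[0,0,1]]),R.from_rotvec(c['rvec']).as_matrix(),np.array(c['tvec'])
def cast(n,u,v,z):
    K,r,t=cal(n); d=r.T@np.linalg.inv(K)@np.array([u,v,1.]); o=-r.T@t
    return o+d*(z-o[2])/d[2]
def proj(n,p):
    K,r,t=cal(n); q=K@(r@np.array(p)+t); return q[:2]/q[2]
def cloud(n,dep):
    K,r,t=cal(n); v,u=np.mgrid[:dep.shape[0],:dep.shape[1]]
    p=np.stack([(u-K[0,2])/K[0,0]*dep,(v-K[1,2])/K[1,1]*dep,dep],-1)
    return (p-t)@r
def save(f,im): cv2.imwrite('pics/'+f,im[...,::-1])
E
python3 - <<'E'
from h import *
for n in('scene','top'):
    im,d=vision.get_image(n); np.savez('%s0.npz'%n,im=im,d=d); save(n+'0.png',cv2.resize(im,(800,600),interpolation=cv2.INTER_CUBIC))
    K,r,t=cal(n); print(n,-r.T@t,K[0,0])
o=ctrl.get_obs(); print(o, ctrl.tcp_to_tips)
print(R.from_rotvec(o['tool_rot']).as_matrix().round(3))
E
```

```text
pics
scene [1.32229313 0.01963993 0.81641096] 385.11335508331746
top [0.3553231  0.11972077 1.13460244] 365.324049684631
{'t': 0.1, 'q': array([-1.33202227e+00,  5.33162761e-02,  1.61416100e+00, -2.37853951e-05,
        1.47600971e+00, -1.18984486e-01]), 'dq': array([-0.00041275, -0.00183376, -0.00340988, -0.00128697,  0.00184262,
       -0.00107872]), 'effort': array([ 1.30664233e-03, -3.94903672e+01, -3.71363461e+01, -4.93066511e-05,
        3.93007620e-03, -1.25719663e-05]), 'tool_pos': array([ 0.21873781, -0.58490997,  0.25216758]), 'tool_rot': array([-3.08960450e+00, -5.58640973e-01,  2.15111983e-04]), 'contact_force': array([-0.35016413,  0.0543206 ,  0.50307717]), 'wrist_torque': array([ 0.00076707, -0.02671967,  0.00938397]), 'opening': 0.08553740331618197} 0.022
[[ 0.937  0.35  -0.   ]
 [ 0.35  -0.937  0.002]
 [ 0.    -0.002 -1.   ]]
```

View pics/scene0.png

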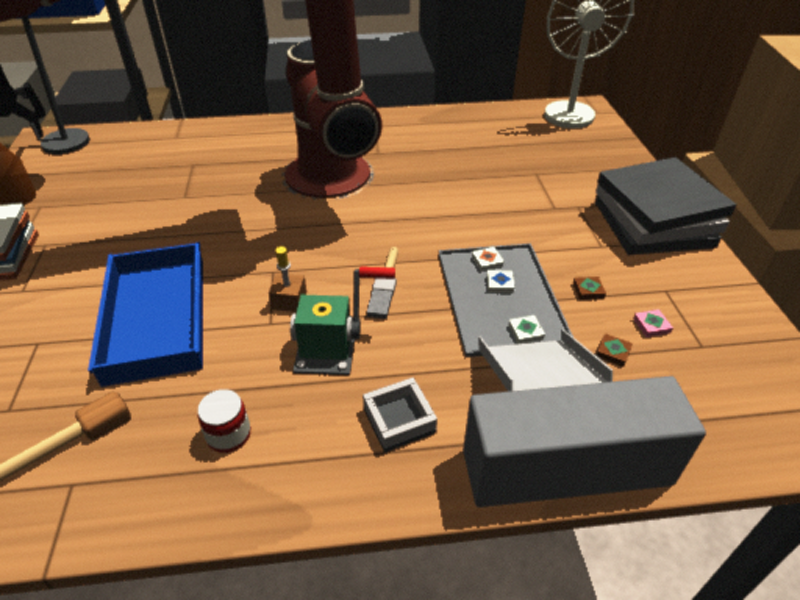

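View pics/top0.png

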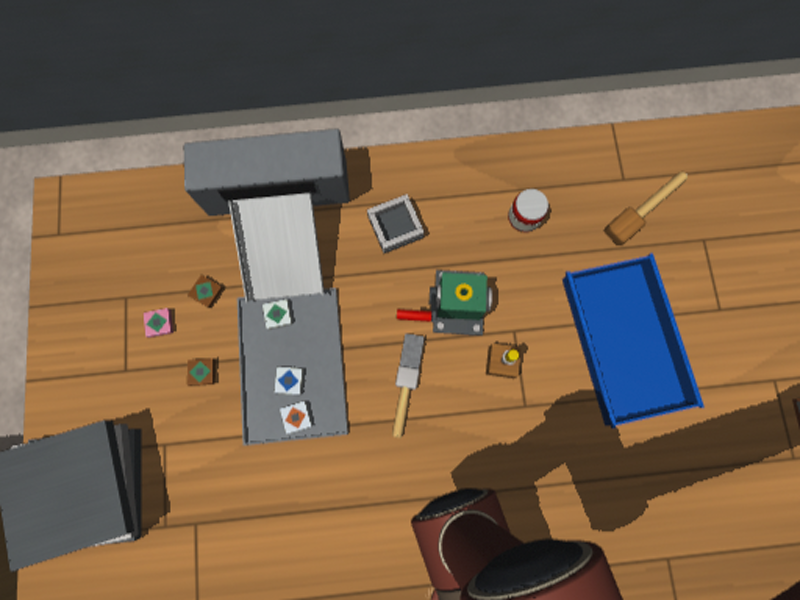

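Three tiles are in the tray: terracotta (295,417), blue (289,380) and green (277,314) in the 800-px top view. The brown and pink look-alikes lie outside the tray at (205,290), (157,322) and (201,371). The tote is on the right, the pin in its parking block at (511,356), and the guide ring at (464,292).

```bash
cat > meas.py <<'E'
from h import *
def load(n): z=np.load(n+'0.npz'); return z['im'],z['d']
def hsv(im): return cv2.cvtColor(im,cv2.COLOR_RGB2HSV)
def comps(m,amin=15):
    n,l,s,c=cv2.connectedComponentsWithStats(m.astype(np.uint8))
    return [(s[i,4],c[i],l==i) for i in range(1,n) if s[i,4]>=amin]
if __name__=='__main__':
    for n in('top','scene'):
        im,d=load(n); h=hsv(im); P=cloud(n,d); H,S,V=h[...,0].astype(int),h[...,1],h[...,2]
        print('==',n)
        for nm,m in dict(yellow=(abs(H-27)<5)&(S>200)&(V>110),green=(abs(H-70)<17)&(S>90)&(V>40),red=((H<4)|(H>176))&(S>200)&(V>120),blue=(abs(H-112)<8)&(S>190)&(V>60),white=(S<45)&(V>190)).items():
            for a,c,mm in comps(m):
                p=P[mm]; p=p[np.isfinite(p).all(1)]
                lo,hi=np.percentile(p,[2,98],axis=0)
                if p[:,0].max()>1.2 or p[:,0].min()<0: continue
                print(nm,a,c.round(1),'med',np.median(p,0).round(3),'lo',lo.round(3),'hi',hi.round(3))
E
python3 meas.py
```

```text
== top
yellow 71 [296.5 186.4] med [ 0.584 -0.023  0.096] lo [ 0.571 -0.036  0.092] hi [ 0.598 -0.01   0.1  ]
yellow 42 [328.1 226.8] med [ 0.455 -0.09   0.128] lo [ 0.447 -0.102  0.102] hi [ 0.464 -0.082  0.132]
green 695 [295.9 189.5] med [ 0.572 -0.02   0.096] lo [ 0.545 -0.063  0.021] hi [0.62  0.021 0.1  ]
green 52 [130.2 185.6] med [0.659 0.486 0.017] lo [0.645 0.471 0.012] hi [0.672 0.5   0.021]
green 52 [176.6 200.5] med [0.595 0.342 0.021] lo [0.36  0.124 0.017] hi [0.609 0.357 1.112]
green 45 [ 99.8 205.8] med [0.604 0.582 0.016] lo [0.56  0.511 0.012] hi [0.619 0.596 0.155]
green 59 [127.8 237.7] med [0.496 0.497 0.017] lo [0.481 0.483 0.013] hi [0.513 0.513 0.021]
red 123 [264.6 201.4] med [0.542 0.076 0.14 ] lo [0.533 0.048 0.135] hi [0.551 0.105 0.145]
blue 5971 [404.  217.4] med [ 0.47  -0.354  0.006] lo [ 0.33  -0.434  0.001] hi [ 0.618 -0.244  0.052]
white 1624 [181.5 146.7] med [0.753 0.301 0.081] lo [0.652 0.252 0.026] hi [0.801 0.382 0.108]
white 130 [176.7 200.4] med [0.594 0.34  0.02 ] lo [0.572 0.318 0.016] hi [0.62  0.367 0.024]
white 137 [184.  243.6] med [0.
[... 332 characters left out ...]
[0.609 0.357 0.023]
green 50 [393.3 221.5] med [0.657 0.487 0.016] lo [0.644 0.474 0.013] hi [0.671 0.5   0.019]
white 100 [  5.8 134.6] med [ 0.195 -0.667  0.082] lo [ 0.174 -0.689  0.078] hi [ 0.22  -0.648  0.084]
white 93 [312.4 163.8] med [0.391 0.323 0.02 ] lo [0.359 0.294 0.005] hi [0.415 0.351 0.023]
white 150 [336.8 208.8] med [0.595 0.342 0.02 ] lo [0.558 0.32  0.004] hi [0.62  0.372 0.023]
white 388 [255.2 260.9] med [0.763 0.089 0.04 ] lo [0.71  0.042 0.038] hi [0.807 0.138 0.043]
white 17 [382.4 366.3] med [ 0.753  0.602 -0.75 ] lo [ 0.745  0.588 -0.756] hi [ 0.762  0.609 -0.745]
white 90 [387.7 378.1] med [ 0.798  0.603 -0.75 ] lo [ 0.779  0.579 -0.756] hi [ 0.817  0.639 -0.744]
```

```bash
python3 - <<'E'
from h import *
a=np.load('top0.npz')['im'];b=np.load('scene0.npz')['im']
A=cv2.resize(a[160:290,145:350],None,fx=3.9,fy=3.9,interpolation=cv2.INTER_CUBIC)
save('crop1.png',A[:600,:800])
E
```

```text
(no output)
```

View pics/crop1.png

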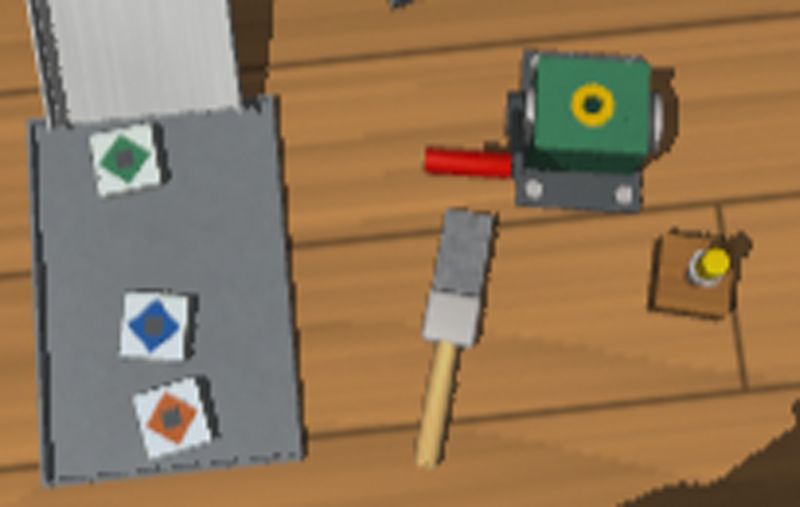

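```bash
cat > m2.py <<'E'
from meas import *
def rect(xy):
    (cx,cy),(w,h),a=cv2.minAreaRect((np.asarray(xy)*1000).astype(np.float32)); return np.round([cx,cy,w,h,a],1)
im,d=load('top'); h=hsv(im); P=cloud('top',d); H,S,V=h[...,0].astype(int),h[...,1],h[...,2]
def ring(n,m,z): # mask -> world xy via plane
    v,u=np.nonzero(m); return np.array([cast(n,a,b,z)[:2] for a,b in zip(u,v)])
x,y,z=P[...,0],P[...,1],P[...,2]
blk=((abs(H-70)<17)|(abs(H-27)<6))&(S>90)&(z>.088)&(z<.105)&(abs(y+.02)<.08)&(abs(x-.58)<.07)
print('block top',rect(ring('top',blk,.096)))
yr=(abs(H-27)<6)&(S>150)&(abs(x-.584)<.03)&(abs(y+.023)<.03)
v,u=np.nonzero(yr); print('ring top', cast('top',(u.min()+u.max())/2,(v.min()+v.max())/2,.096), cast('top',*(comps(yr)[0][1]),.096))
red=[c for c in comps(((H<4)|(H>176))&(S>180)&(V>90)&(z>.1)&(x>.3)&(x<.7)&(abs(y)<.15))]
for a,c,m in red: print('red',a,c,rect(ring('top',m,.13)),'zmax',np.percentile(z[m],[50,90]))
ph=(abs(H-27)<6)&(S>150)&(abs(x-.455)<.04)&(abs(y+.09)<.04)
c=comps(ph); 
for a,cc,m in c: print('pin',a,cc,cast('top',*cc,.127),rect(ring('top',m&(z>.115),.129)))
for nm,(cx,cy) in dict(t2=(.595,.342),t1=(.458,.326),t0=(.391,.318)).items():
    m=(abs(x-cx)<.05)&(abs(y-cy)<.05)&(z>.013)&(z<.03)&(V>60)&((S<60)&(V>170)|(S>100)&(V>60))
    print(nm,rect(ring('top',m,.020)))
pk=(abs(x-.455)<.06)&(abs(y+.08)<.06)&(z>.038)&(z<.052); print('park',rect(ring('top',pk,.045)))
tr=(abs(z-.004)<.0035)&(S<60)&(x>.3)&(x<.68)&(y>.2)&(y<.42)
print('tray',rect(ring('top',comps(tr,500)[0][2],.006)))
tt=(abs(H-112)<10)&(S>150)&(z>.035)&(x>.2)&(x<.75)&(y<-.2); print('tote rim',rect(ring('top',tt,.05)))
im,d=load('scene'); h=hsv(im); P=cloud('scene',d); H,S,V=h[...,0].astype(int),h[...,1],h[...,2];x,y,z=P[...,0],P[...,1],P[...,2]
blk=((abs(H-70)<17)|(abs(H-27)<6))&(S>90)&(z>.088)&(z<.105)&(abs(y+.02)<.08)&(abs(x-.58)<.07)
print('scene block top',rect(ring('scene',blk,.096)))
yr=(abs(H-27)<7)&(S>150)&(abs(x-.584)<.03)&(abs(y+.023)<.03)
v,u=np.nonzero(yr); print('ring scene', u.size, cast('scene',(u.min()+u.max())/2,(v.min()+v.max())/2,.096))
for a,c,m in comps((abs(H-27)<7)&(S>130)&(V>60)&(abs(x-.455)<.05)&(abs(y+.09)<.05)):
  v,u=np.nonzero(m); print('scene pin',a,c,u.min(),u.max(),v.min(),v.max(),cast('scene',*c,.111))
for a,c,m in comps(((H<5)|(H>175))&(S>150)&(V>60)&(z>.1)&(x>.4)&(x<.7)&(abs(y)<.15)): print('scene red',a,c,np.median(P[m],0),rect(ring('scene',m,.13)))
E
python3 m2.py
```

```text
block top [584.1 -22.3  83.5  70.6  79.9]
ring top [ 0.58617284 -0.0216414   0.096     ] [ 0.58475038 -0.02273651  0.096     ]
red 126 [264.84126984 201.33333333] [544.   76.3  59.3  16.2  81.2] zmax [0.14046694 0.14332042]
pin 50 [327.62 227.16] [ 0.4544277  -0.08942939  0.127     ] [455.1 -90.1  17.2  19.6  48.8]
t2 [608.8 337.4  75.5  94.    2.5]
t1 [447.8 326.7  82.7  53.    3.7]
t0 [403.5 320.9  75.4  48.5  11.6]
park [456.  -90.4  56.6  56.9  75.8]Traceback (most recent call last):
  File "m2.py", line 22, in <module>
    print('tray',rect(ring('top',comps(tr,500)[0][2],.006)))
                      ~~~~^^^^^^^^^^^^^^^^^^^^^^^^^^^^^^^^
  File "m2.py", line 6, in ring
    v,u=np.nonzero(m); return np.array([cast(n,a,b,z)[:2] for a,b in zip(u,v)])
                                        ~~~~^^^^^^^^^
  File "h.py", line 7, in cast
    K,r,t=cal(n); d=r.T@np.linalg.inv(K)@np.array([u,v,1.]); o=-r.T@t
          ~~~^^^
  File "h.py", line 5, in cal
    c=vision.calibration(n); return np.array([[c['fx'],0,c['cx']],[0,c['fy'],c['cy']],[0,0,1]]),R.from_rotvec(c['rvec']).as_matrix(),np.array(c['tvec'])
ValueError: time passes only in moves, steps and waits
```

```bash
python3 - <<'E'
s=open('h.py').read()
s=s.replace("""    c=vision.calibration(n); return""","""    if n not in C:
        if not os.path.exists(n+'.cal'): c=vision.calibration(n); pickle.dump({k:np.array(c[k]) for k in c if k in('fx','fy','cx','cy','rvec','tvec')},open(n+'.cal','wb'))
        C[n]=pickle.load(open(n+'.cal','rb'))
    c=C[n]; return""").replace("import numpy as np, cv2","import numpy as np, cv2, os, pickle\nC={}")
open('h.py','w').write(s)
m=open('m2.py').read()
m=m.replace("(V>60)&((S<60)&(V>170)|(S>100)&(V>60))","((S<60)&(V>170)|(S>100)&(V>60))").replace("m=(abs(x-cx)<.05)&(abs(y-cy)<.05)","m=(np.hypot(x-cx,y-cy)<.037)").replace("&(z>.013)&(z<.03)","&(z>.008)&(z<.03)")
open('m2.py','w').write(m)
E
python3 m2.py
```

```text
block top [584.1 -22.3  83.5  70.6  79.9]
ring top [ 0.58617284 -0.0216414   0.096     ] [ 0.58475038 -0.02273651  0.096     ]
red 126 [264.84126984 201.33333333] [544.   76.3  59.3  16.2  81.2] zmax [0.14046694 0.14332042]
pin 50 [327.62 227.16] [ 0.4544277  -0.08942939  0.127     ] [455.1 -90.1  17.2  19.6  48.8]
t2 [596.3 343.   49.   48.5   6.3]
t1 [462.2 327.8  48.6  48.1  84.1]
t0 [390.5 318.3  49.   48.5  11.6]
park [456.  -90.4  56.6  56.9  75.8]
tray [4.948e+02 3.211e+02 2.823e+02 1.973e+02 1.000e-01]
tote rim [ 471.3 -339.1  303.1  180.     6.6]
scene block top [589.8 -22.   85.4  78.7  83.2]
ring scene 72 [ 0.58324281 -0.0223418   0.096     ]
scene pin 58 [180.01724138 163.13793103] 176 183 158 170 [ 0.44897193 -0.09056846  0.111     ]
scene red 129 [241.14728682 173.62015504] [0.54829947 0.07724211 0.13974477] [537.   77.2  61.4  24.1  78.2]
```

Found, from depth and ray casts:
- Guide at about (0.5845, -0.0225), yaw about -10°.
- Pin at about (0.455, -0.090), with its top at z 0.129.
- Crank at about -0.61 rad.
- Tray centre at about (0.495, 0.321).
- Tote centre at about (0.471, -0.339), yaw about 6.6°.
- Tile 3 is absent.

First I turn the wrist so the jaws lie along guide x, then go above the pin.

Request:
jog_arm:
  deltas:
    - [0,0,-0.1152,0,0,0,1]
    - [0,0,-0.1152,0,0,0,1]
    - [0,0,-0.1152,0,0,0,1]
    - [0,0,-0.1152,0,0,0,1]
    - [0,0,-0.1152,0,0,0,1]
    - [0,0,-0.1152,0,0,0,1]
    - [0,0,-0.1152,0,0,0,1]
    - [0,0,-0.1152,0,0,0,1]
    - [0,0,-0.1152,0,0,0,1]

```text
t: 0.85
tool_pos: [0.2188, -0.5851, 0.2525]
tool_rot: [-2.402, -2.024, -0.001]
contact_force: [0.3, -0.5, 0.3]
opening: 0.0855
```

Request:
jog_arm:
  deltas:
    - [0,0,0,3.5,1.0,0,1]
    - [0,0,0,3.5,1.0,0,1]
    - [0,0,0,3.5,1.0,0,1]
    - [0,0,0,3.5,1.0,0,1]
    - [0,0,0,3.5,1.0,0,1]
    - [0,0,0,3.5,1.0,0,1]
    - [0,0,0,3.5,1.0,0,1]
    - [0,0,0,3.5,1.0,0,1]
    - [0,0,0,3.5,1.0,0,1]
    - [0,0,0,3.5,1.0,0,1]
    - [0,0,0,3.5,1.0,0,1]
    - [0,0,0,3.5,1.0,0,1]

```text
t: 1.85
tool_pos: [0.4108, -0.1911, 0.2529]
tool_rot: [-2.408, -2.017, 0.0]
contact_force: [0.6, -1.0, -0.3]
opening: 0.0858
```

```bash
cat > go.py <<'E'
# usage: go.py x y z [yaw_of_tool_y_deg]: shift needed along tool axes in cm, tilt/yaw correction in rad
import sys; from h import *
o=ctrl.get_obs(); M=R.from_rotvec(o['tool_rot']).as_matrix(); a=list(map(float,sys.argv[1:]))
print('t %.2f'%o['t'],'pos',o['tool_pos'].round(4),'tooly deg %.2f'%np.degrees(np.arctan2(M[1,1],M[0,1])),'tilt',M[:2,2].round(4),'F',o['contact_force'].round(1),'open %.4f'%o['opening'])
if len(a)>=3: print('shift cm',(M.T@(np.array(a[:3])-o['tool_pos'])*100).round(2))
if len(a)>3:
    y=np.radians(a[3]); T=np.array([[-np.sin(y),np.cos(y),0],[np.cos(y),np.sin(y),0],[0,0,-1]]).T
    print('turn',R.from_matrix(M.T@T).as_rotvec().round(4)); print('shift after turn',(T.T@(np.array(a[:3])-o['tool_pos'])*100).round(2))
E
sed -i 's/T=np.array(\[\[-np.sin(y),np.cos(y),0\]/T=np.array([[-np.sin(y),np.cos(y),0]/' go.py
python3 go.py .455 -.09 .2 -10.1
```

```text
t 1.85 pos [ 0.4108 -0.1911  0.2529] tooly deg -10.11 tilt [-0.0002  0.0001] F [ 0.6 -1.  -0.3] open 0.0858
shift cm [10.73  2.58  5.29]
turn [-0.0002 -0.0001 -0.0002]
shift after turn [10.73  2.58  5.29]
```

Request:
jog_arm:
  deltas:
    - [0,0,0,3.58,0.86,0,1]
    - [0,0,0,3.58,0.86,0,1]
    - [0,0,0,3.57,0.86,0,1]
    - [0,0,0,0,0,3,1]
    - [0,0,0,0,0,3,1]
    - [0,0,0,0,0,2,1]
    - [0,0,0,0,0,0,1]
    - [0,0,0,0,0,0,1]

```text
t: 2.52
tool_pos: [0.4539, -0.0914, 0.172]
tool_rot: [-2.406, -2.016, 0.003]
contact_force: [-0.2, 0.3, 0.4]
opening: 0.0853
```

```bash
python3 - <<'E'
from h import *
im,d=vision.get_image('scene'); im2,d2=vision.get_image('top')
a=cv2.resize(im[120:230,130:260],(520,440),interpolation=cv2.INTER_CUBIC)
save('s1.png',a)
E
python3 go.py .455 -.09 .118 -10.1
```

```text
t 2.62 pos [ 0.4556 -0.0923  0.1749] tooly deg -10.12 tilt [ 0.0022 -0.0008] F [ 0.5 -0.3 -0.1] open 0.0850
shift cm [ 0.22 -0.12  5.69]
turn [ 0.0023  0.0004 -0.0003]
shift after turn [ 0.22 -0.1   5.69]
```

View pics/s1.png

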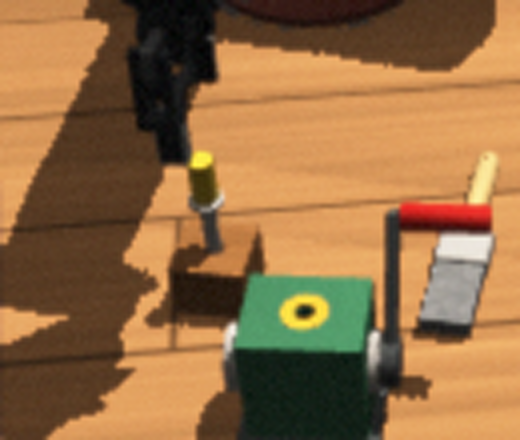

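```bash
python3 - <<'E'
from h import *
o=ctrl.get_obs();M=R.from_rotvec(o['tool_rot']).as_matrix()
for l in([0,0,.003],[0,.045,.009],[0,-.045,.009],[0,.045,.02]):
    p=o['tool_pos']+M@np.array(l); print(l,p.round(3),((proj('scene',p)-[130,120])*4).round(0))
print(((proj('scene',[.455,-.09,.129])-[130,120])*4).round(0))
for z in(.05,.089,.111,.129): print(z,((proj('scene',[.455,-.09,z])-[130,120])*4).round(0))
im,d=vision.get_image('scene'); P=cloud('scene',d)
for c,r in((172,155),(165,110),(205,70),(202,165),(202,180),(205,200)):
    print((c,r),P[120+r//4,130+c//4].round(3))
E
```

```text
[0, 0, 0.003] [ 0.456 -0.092  0.172] [186. 111.]
[0, 0.045, 0.009] [ 0.5   -0.1    0.166] [173. 158.]
[0, -0.045, 0.009] [ 0.411 -0.084  0.166] [200.  79.]
[0, 0.045, 0.02] [ 0.5   -0.1    0.155] [175. 171.]
[197. 158.]
0.05 [211. 241.]
0.089 [205. 201.]
0.111 [201. 178.]
0.129 [197. 158.]
(172, 155) [ 0.513 -0.098  0.182]
(165, 110) [ 0.531 -0.096  0.231]
(205, 70) [ 0.415 -0.08   0.178]
(202, 165) [ 0.464 -0.088  0.131]
(202, 180) [ 0.463 -0.09   0.115]
(205, 200) [ 0.466 -0.089  0.099]
```

Request:
jog_arm:
  deltas:
    - [0,0,0,0.22,-0.1,1.8,1]
    - [0,0,0,0,0,1.8,1]
    - [0,0,0,0,0,1.9,1]
    - [0,0,0,0,0,0,1]
    - [0,0,0,0,0,0,0]
    - [0,0,0,0,0,0,0]
    - [0,0,0,0,0,0,0]
    - [0,0,0,0,0,0,0]
    - [0,0,0,0,0,0,0]
    - [0,0,0,0,0,0,0]
    - [0,0,0,0,0,0,0]
    - [0,0,0,0,0,0,0]
  grip_force: 40

```text
t: 3.67
tool_pos: [0.4548, -0.0897, 0.1194]
tool_rot: [2.407, 2.017, 0.001]
contact_force: [-1.5, 0.1, 6.3]
opening: 0.0188
```

```bash
python3 go.py .455 -.09 .23 -10.1
```

```text
t 3.67 pos [ 0.4548 -0.0897  0.1194] tooly deg -10.09 tilt [ 0.0012 -0.0006] F [-1.5  0.1  6.3] open 0.0188
shift cm [ -0.03   0.04 -11.06]
turn [0.0013 0.0004 0.0001]
shift after turn [ -0.03   0.02 -11.06]
```

Request:
jog_arm:
  deltas:
    - [0,0,0,0,0,-1,0]
    - [0,0,0,0,0,-2,0]
    - [0,0,0,0,0,-3,0]
    - [0,0,0,0,0,-3,0]
    - [0,0,0,0,0,-2.5,0]
    - [0,0,0,0,0,0,0]
    - [0,0,0,0,0,0,0]

```text
t: 4.25
tool_pos: [0.455, -0.0897, 0.2351]
tool_rot: [2.406, 2.015, 0.003]
contact_force: [-0.6, -0.1, -1.6]
opening: 0.0184
```

```bash
python3 go.py .5845 -.0225 .235 -10.1
```

```text
t 4.25 pos [ 0.455  -0.0897  0.2351] tooly deg -10.09 tilt [ 0.0033 -0.0012] F [-0.6 -0.1 -1.6] open 0.0184
shift cm [ 8.89 11.58  0.05]
turn [0.0035 0.0006 0.0001]
shift after turn [8.890e+00 1.157e+01 1.000e-02]
```

Request:
jog_arm:
  deltas:
    - [0,0,0,2.22,2.89,0,0]
    - [0,0,0,2.22,2.89,0,0]
    - [0,0,0,2.22,2.89,0,0]
    - [0,0,0,2.22,2.89,0,0]
    - [0,0,0,0,0,0,0]
    - [0,0,0,0,0,0,0]
    - [0,0,0,0,0,0,0]

```text
t: 4.83
tool_pos: [0.5824, -0.0221, 0.2309]
tool_rot: [-2.406, -2.016, 0.005]
contact_force: [0.1, 0.3, -0.8]
opening: 0.0186
```

```bash
python3 - <<'E'
from meas import *
im,d=vision.get_image('scene'); im2,d2=vision.get_image('top')
np.savez('scene1.npz',im=im,d=d);np.savez('top1.npz',im=im2,d=d2)
a=cv2.resize(im[130:230,155:255],(400,400),interpolation=cv2.INTER_CUBIC)
b=cv2.resize(im2[130:230,245:345],(400,400),interpolation=cv2.INTER_CUBIC)
save('s2.png',np.hstack([a,b]))
o=ctrl.get_obs();M=R.from_rotvec(o['tool_rot']).as_matrix()
for n,off in(('scene',[155,130]),('top',[245,130])):
  for l in([0,0,.03],[0,0,.1144]): print(n,l,((proj(n,o['tool_pos']+M@np.array(l))-off)*4).round(0))
  print('guide',((proj(n,[.5845,-.0225,.096])-off)*4).round(0))
E
python3 go.py .5845 -.0225 .235 -10.1
```

```text
scene [0, 0, 0.03] [187. 147.]
scene [0, 0, 0.1144] [199. 245.]
guide [202. 271.]
top [0, 0, 0.03] [224. 192.]
top [0, 0, 0.1144] [209. 222.]
guide [205. 226.]
t 4.93 pos [ 0.5824 -0.0227  0.2323] tooly deg -10.14 tilt [-0.0018  0.0002] F [ 0.4 -0.3 -1. ] open 0.0185
shift cm [ 0.05  0.2  -0.27]
turn [-0.0018  0.0001 -0.0006]
shift after turn [ 0.05  0.2  -0.27]
```

View pics/s2.png

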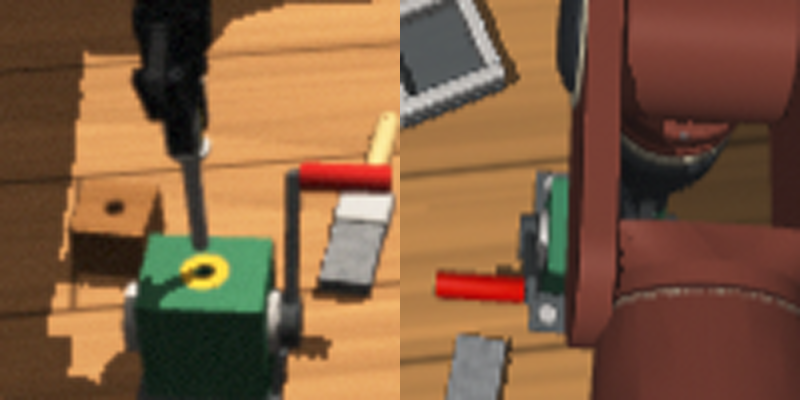

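Request:
jog_arm:
  deltas:
    - [0,0,0,0.1,0.2,0.5,0]
    - [0,0,0,0,0,1,0]
    - [0,0,0,0,0,1,0]
    - [0,0,0,0,0,0.5,0]
    - [0,0,0,0,0,0,0]
    - [0,0,0,0,0,0,0]

```text
t: 5.43
tool_pos: [0.5851, -0.0217, 0.2022]
tool_rot: [-2.407, -2.016, 0.002]
contact_force: [-0.7, 0.2, -1.2]
opening: 0.0189
```

```bash
python3 - <<'E'
from meas import *
im,d=vision.get_image('scene')
save('s3.png',cv2.resize(im[130:230,155:255],(400,400),interpolation=cv2.INTER_CUBIC))
E
python3 go.py .5845 -.0225 .18 -10.1
```

```text
t 5.48 pos [ 0.5852 -0.0217  0.2026] tooly deg -10.10 tilt [-0.002   0.0002] F [-1.6 -0.  -1.8] open 0.0187
shift cm [-0.09 -0.05  2.26]
turn [-0.002   0.0001 -0.    ]
shift after turn [-0.09 -0.05  2.26]
```

View pics/s3.png

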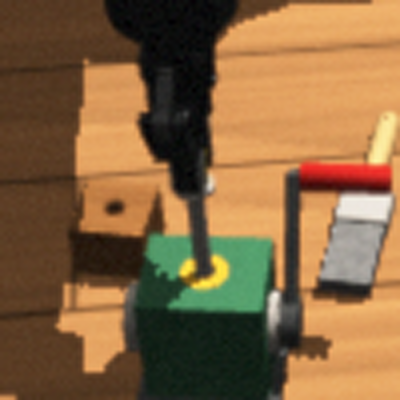

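The tip is entering the ring centre at (204,272), with no contact force. I go on down to the shaft.

Request:
jog_arm:
  deltas:
    - [0,0,0,-0.05,0,0.5,0]
    - [0,0,0,0,0,0.5,0]
    - [0,0,0,0,0,0.5,0]
    - [0,0,0,0,0,0.3,0]
    - [0,0,0,0,0,0,0]
    - [0,0,0,0,0,0,0]

```text
t: 5.98
tool_pos: [0.5852, -0.022, 0.1842]
tool_rot: [-2.407, -2.017, 0.002]
contact_force: [-2.3, 0.8, -2.4]
opening: 0.0187
```

```bash
python3 go.py .5845 -.0225 .18 -10.1
```

```text
t 5.98 pos [ 0.5852 -0.022   0.1842] tooly deg -10.09 tilt [-0.0017  0.0004] F [-2.3  0.8 -2.4] open 0.0187
shift cm [-0.06 -0.06  0.42]
turn [-0.0017 -0.0001  0.0002]
shift after turn [-0.06 -0.06  0.42]
```

Request:
jog_arm:
  deltas:
    - [0,0,0,-0.05,-0.05,0.2,0]
    - [0,0,0,0,0,0.2,0]
    - [0,0,0,0,0,0,0]
    - [0,0,0,0,0,0,0.7]
    - [0,0,0,0,0,0,0.7]
    - [0,0,0,0,0,0,0.7]
    - [0,0,0,0,0,0,0.7]
    - [0,0,0,0,0,0,0.7]
    - [0,0,0,0,0,0,0.7]

```text
t: 6.73
tool_pos: [0.5854, -0.0227, 0.1815]
tool_rot: [2.408, 2.017, 0.001]
contact_force: [-1.0, -0.0, 0.2]
opening: 0.0601
```

Request:
jog_arm:
  deltas:
    - [0,0,0,0,0,-2,0.7]
    - [0,0,0,0,0,-3,0.7]
    - [0,0,0,0,0,-3,0.7]
    - [0,0,0,0,0,-2,0.7]
    - [0,0,0,0,0,0,0.7]
    - [0,0,0,0,0,0,0.7]

```text
t: 7.23
tool_pos: [0.5859, -0.0227, 0.2832]
tool_rot: [2.406, 2.015, 0.004]
contact_force: [0.2, -0.3, -0.4]
opening: 0.0597
```

```bash
python3 - <<'E'
from meas import *
im,d=vision.get_image('scene')
save('s4.png',cv2.resize(im[130:230,155:255],(400,400),interpolation=cv2.INTER_CUBIC))
a=np.radians(-10.1)
for ang in(-.61,):
    l=np.array([.1*np.sin(ang)-.007,.097]); w=np.array([[np.cos(a),-np.sin(a)],[np.sin(a),np.cos(a)]])@l+[.5845,-.0225]; print(w)
E
python3 go.py .5845 -.0225 .18 -10.1
```

```text
[0.53822007 0.08427056]
t 7.28 pos [ 0.5851 -0.0226  0.2811] tooly deg -10.10 tilt [ 0.0002 -0.0001] F [-0.5  0.3 -0.4] open 0.0599
shift cm [ 0.   -0.06 10.11]
turn [0.0002 0.     0.    ]
shift after turn [ 0.   -0.06 10.11]
```

View pics/s4.png

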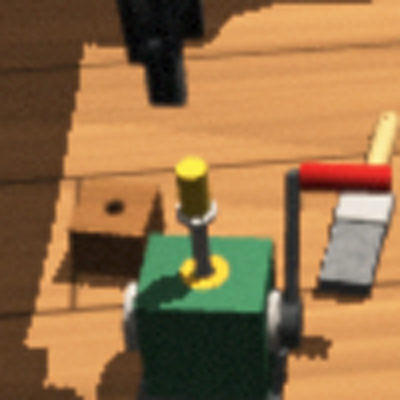

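Request:
jog_arm:
  deltas:
    - [0,0,0,3.2,-1.9,0,0.7]
    - [0,0,0,3.2,-1.9,0,0.7]
    - [0,0,0,3.3,-2.0,0,0.7]
    - [0,0,0,0,0,2,0.7]
    - [0,0,0,0,0,3,0.7]
    - [0,0,0,0,0,3,0.7]
    - [0,0,0,0,0,3,0.7]
    - [0,0,0,0,0,3,0.7]
    - [0,0,0,0,0,0.6,0.7]
    - [0,0,0,0,0,0,0.7]
    - [0,0,0,0,0,0,0.7]

```text
t: 8.2
tool_pos: [0.5448, 0.083, 0.1351]
tool_rot: [-2.408, -2.017, 0.001]
contact_force: [0.7, -0.0, 0.4]
opening: 0.0595
```

```bash
python3 go.py .5451 .083 .135 -10.1
```

```text
t 8.20 pos [0.5448 0.083  0.1351] tooly deg -10.10 tilt [-0.001 -0.   ] F [ 0.7 -0.   0.4] open 0.0595
shift cm [0.   0.03 0.01]
turn [-0.001   0.0002  0.    ]
shift after turn [0.   0.03 0.01]
```

Request:
jog_arm:
  deltas:
    - [0,0,0,0,0.7,0,0.7]
    - [0,0,0,0,0.7,0,0.7]
    - [0,0,0,0,0.7,0,0.7]
    - [0,0,0,0,0.7,0,0.7]
    - [0,0,0,0,0.4,0,0.7]
    - [0,0,0,0,0.4,0,0.7]
    - [0,0,0,0,0.3,0,0.7]
    - [0,0,0,0,0.3,0,0.7]
    - [0,0,0,0,0.3,0,0.7]
    - [0,0,0,0,0.3,0,0.7]
    - [0,0,0,0,0,0,0.7]

```text
t: 9.12
tool_pos: [0.5929, 0.0745, 0.1353]
tool_rot: [2.408, 2.017, 0.001]
contact_force: [-0.3, 0.2, 0.0]
opening: 0.0598
```

Request:
jog_arm:
  deltas:
    - [0,0,0,0,0.3,0,0.7]
    - [0,0,0,0,0.3,0,0.7]
    - [0,0,0,0,0.3,0,0.7]
    - [0,0,0,0,0.3,0,0.7]
    - [0,0,0,0,0,0,0.7]

```text
t: 9.53
tool_pos: [0.6048, 0.0724, 0.1354]
tool_rot: [2.408, 2.017, 0.001]
contact_force: [0.3, 0.4, -0.2]
opening: 0.0599
```

```bash
cat > pinz.py <<'E'
from meas import *
im,d=vision.get_image('scene'); H,S,V=[c.astype(int) for c in cv2.split(hsv(im))]; P=cloud('scene',d);x,y,z=[P[...,i] for i in range(3)]
m=(abs(H-27)<7)&(S>130)&(V>60)&(abs(x-.59)<.06)&(abs(y+.022)<.04)&(z>.105); print('handle px',m.sum(),'z',np.percentile(z[m],[5,50,95]).round(3) if m.any() else '')
m=((H<5)|(H>175))&(S>150)&(V>60)&(z>.09)&(x>.4)&(x<.75)&(y>0)&(y<.16); print('grip',np.median(P[m],0).round(3))
import sys
if len(sys.argv)>1: save(sys.argv[1],cv2.resize(im[130:230,155:255],(400,400),interpolation=cv2.INTER_CUBIC))
E
python3 pinz.py; python3 go.py
```

```text
handle px 90 z [0.113 0.134 0.144]
grip [0.505 0.068 0.463]
t 9.58 pos [0.6047 0.0724 0.1353] tooly deg -10.10 tilt [ 0.001  -0.0002] F [-0.3 -0.2  0.3] open 0.0598
```

```bash
python3 pinz.py s5.png
```

```text
handle px 90 z [0.113 0.133 0.143]
grip [0.513 0.071 0.46 ]
```

View pics/s5.png

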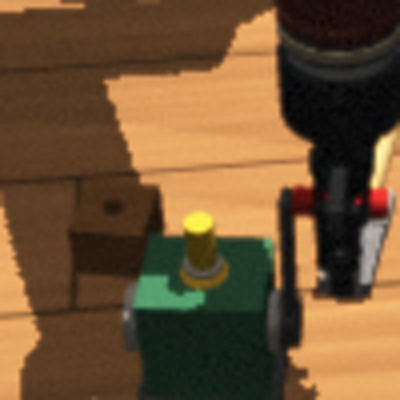

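The pin has dropped: the collar sits just above the block at (205,268), and the handle top is at about z 0.15. I centre the jaws off the grip, lift, shut them and go over the pin.

Request:
jog_arm:
  deltas:
    - [0,0,0,0,-1,0,0.7]
    - [0,0,0,0,-0.7,0,0.7]
    - [0,0,0,0,0,0,0.7]
    - [0,0,0,0,0,-2,0.7]
    - [0,0,0,0,0,-3,0.7]
    - [0,0,0,0,0,-3,0.7]
    - [0,0,0,0,0,-2,0]
    - [0,0,0,0,0,0,0]
    - [0,0,0,0,0,0,0]

```text
t: 10.38
tool_pos: [0.5879, 0.0756, 0.237]
tool_rot: [2.406, 2.016, 0.004]
contact_force: [-0.6, 0.3, -0.5]
opening: 0.0239
```

```bash
python3 pinz.py; python3 go.py .5845 -.0225 .185 -10.1
```

```text
handle px 76 z [0.112 0.131 0.143]
grip [0.592 0.075 0.53 ]
t 10.43 pos [0.587  0.0756 0.2349] tooly deg -10.09 tilt [-0.0001 -0.    ] F [-0.3 -0.1  0. ] open 0.0166
shift cm [-9.7   1.48  4.99]
turn [-0.0001  0.      0.0002]
shift after turn [-9.7   1.48  4.99]
```

Request:
jog_arm:
  deltas:
    - [0,0,0,-3.2,0.5,0,0]
    - [0,0,0,-3.2,0.5,0,0]
    - [0,0,0,-3.3,0.48,0,0]
    - [0,0,0,0,0,2.5,0]
    - [0,0,0,0,0,2.5,0]
    - [0,0,0,0,0,0.5,0]
    - [0,0,0,0,0,0.5,0]
    - [0,0,0,0,0,0.3,0]
    - [0,0,0,0,0,0.2,0]
    - [0,0,0,0,0,0,0]

```text
t: 11.27
tool_pos: [0.5853, -0.0222, 0.1709]
tool_rot: [2.407, 2.018, 0.001]
contact_force: [-0.8, -0.1, 0.1]
opening: -0.0001
```

Request:
jog_arm:
  deltas:
    - [0,0,0,0,0,0.2,0]
    - [0,0,0,0,0,0.2,0]
    - [0,0,0,0,0,0.2,0]
    - [0,0,0,0,0,0.2,0]
    - [0,0,0,0,0,0,0]

```text
t: 11.68
tool_pos: [0.5851, -0.0225, 0.1625]
tool_rot: [2.408, 2.017, 0.001]
contact_force: [0.3, -0.1, 1.9]
opening: -0.0002
```

Request:
jog_arm:
  deltas:
    - [0,0,0,0,0,0.1,0]
    - [0,0,0,0,0,0.1,0]
    - [0,0,0,0,0,0.1,0]
    - [0,0,0,0,0,0,0]

```text
t: 12.02
tool_pos: [0.585, -0.0226, 0.1594]
tool_rot: [2.408, 2.017, 0.0]
contact_force: [-0.8, 0.5, 2.7]
opening: 0.0003
```

Request:
jog_arm:
  deltas:
    - [0,0,0,0,0,0.1,0]
    - [0,0,0,0,0,0.1,0]
    - [0,0,0,0,0,0,0]

```text
t: 12.27
tool_pos: [0.5852, -0.0226, 0.158]
tool_rot: [2.408, 2.017, 0.001]
contact_force: [-0.6, 0.0, 6.2]
opening: -0.0003
```

Request:
jog_arm:
  deltas:
    - [0,0,0,0,0,0.1,0]
    - [0,0,0,0,0,0,0]
    - [0,0,0,0,0,0.1,0]
    - [0,0,0,0,0,0,0]

```text
t: 12.6
tool_pos: [0.5855, -0.0226, 0.158]
tool_rot: [2.407, 2.017, 0.001]
contact_force: [-4.4, 1.4, 12.7]
opening: -0.0001
```

```bash
python3 pinz.py s6.png; python3 go.py
```

```text
handle px 62 z [0.107 0.121 0.136]
grip [0.551 0.034 0.468]
t 12.65 pos [ 0.5855 -0.0226  0.1579] tooly deg -10.09 tilt [ 0.0011 -0.0003] F [-5.   1.5 13.5] open 0.0001
```

View pics/s6.png

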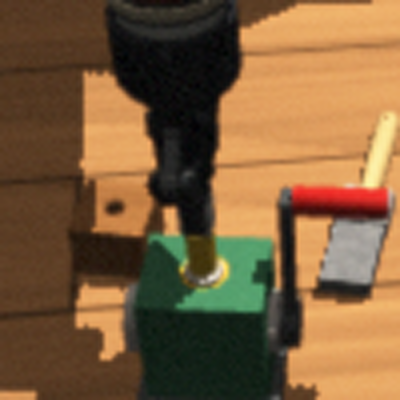

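The force rose to 13 N with the tool stopped at tip z 0.136, so the collar is on the block. I lift off and re-measure the pin and the tiles.

Request:
jog_arm:
  deltas:
    - [0,0,0,0,0,-1,0]
    - [0,0,0,0,0,-3,0.75]
    - [0,0,0,0,0,-4,0.75]
    - [0,0,0,0,0,-4,0.75]
    - [0,0,0.119,0,0,0,0.75]
    - [0,0,0.119,0,0,0,0.75]
    - [0,0,0.119,0,0,0,0.75]
    - [0,0,0.119,0,0,0,0.75]
    - [0,0,0.119,0,0,0,0.75]
    - [0,0,0.119,0,0,0,0.75]
    - [0,0,0.119,0,0,0,0.75]
    - [0,0,0.119,0,0,0,0.75]

```text
t: 13.65
tool_pos: [0.5845, -0.0225, 0.2744]
tool_rot: [-3.066, -0.68, 0.002]
contact_force: [-0.4, 0.4, 0.2]
opening: 0.0646
```

```bash
cat > tiles.py <<'E'
# white tile tops with diamond colour, found anywhere in the top view
from meas import *
def find(n='top',zlo=.008,zhi=.035,ztop=.020,box=(.3,.7,.15,.45)):
    im,d=vision.get_image(n); H,S,V=[c.astype(int) for c in cv2.split(hsv(im))]; P=cloud(n,d); x,y,z=[P[...,i] for i in range(3)]
    b=(x>box[0])&(x<box[1])&(y>box[2])&(y<box[3])&(z>zlo)&(z<zhi)
    m=b&(((S<60)&(V>150))|((S>100)&(V>60)))
    m=cv2.morphologyEx(m.astype(np.uint8),cv2.MORPH_CLOSE,np.ones((3,3)))
    for a,c,mm in comps(m,60):
        v,u=np.nonzero(mm); xy=np.array([cast(n,i,j,ztop)[:2] for i,j in zip(u,v)])
        (cx,cy),(w,h),g=cv2.minAreaRect((xy*1000).astype(np.float32)); k=mm&(S>110)
        print(a,c.round(0),'xy',round(cx,1),round(cy,1),'size',round(w,1),round(h,1),'yaw',round((g+45)%90-45,1),'hue',np.median(H[k]) if k.any() else None,'z',np.percentile(z[mm],[10,50,90]).round(3))
    return im,d
if __name__=='__main__':
    im,d=find(); 
E
python3 pinz.py; python3 tiles.py; python3 go.py .391 .318 .28 -78.4; python3 -c "
from h import *;print(ctrl.get_obs()['q'].round(2))"
```

```text
handle px 88 z [0.108 0.128 0.137]
grip [0.592 0.03  0.561]
904 [181. 187.] xy 627.9 319.5 size 114.4 136.7 yaw 3.7 hue 74.0 z [0.016 0.022 0.034]
252 [184. 243.] xy 462.3 328.7 size 50.6 48.1 yaw -5.9 hue 107.0 z [0.017 0.02  0.023]
262 [189. 267.] xy 390.8 318.3 size 49.6 48.8 yaw 12.1 hue 10.0 z [0.017 0.02  0.023]
t 13.75 pos [ 0.5845 -0.0225  0.2745] tooly deg -64.63 tilt [-0.0014  0.0002] F [-0.7  0.3  0.2] open 0.0640
shift cm [ -2.89 -39.06  -0.52]
turn [-0.0007  0.0013  0.2404]
shift after turn [-12.11 -37.24  -0.55]
[-0.17 -0.05  1.68 -0.    1.51  0.96]
```

Request:
jog_arm:
  deltas:
    - [0,0,0.12,0,0,0,0.75]
    - [0,0,0.12,0,0,0,0.75]
    - [0,0,0,-1.21,-3.72,0,0.75]
    - [0,0,0,-1.21,-3.72,0,0.75]
    - [0,0,0,-1.21,-3.72,0,0.75]
    - [0,0,0,-1.21,-3.72,0,0.75]
    - [0,0,0,-1.21,-3.72,0,0.75]
    - [0,0,0,-1.21,-3.72,0,0.75]
    - [0,0,0,-1.21,-3.72,0,0.75]
    - [0,0,0,-1.21,-3.72,0,0.75]
    - [0,0,0,-1.21,-3.72,0,0.75]
    - [0,0,0,-1.21,-3.72,0,0.75]

```text
t: 14.75
tool_pos: [0.3901, 0.3188, 0.2751]
tool_rot: [3.125, 0.323, -0.0]
contact_force: [0.4, 1.4, -0.5]
opening: 0.0642
```

Request:
jog_arm:
  deltas:
    - [0,0,0,0,0,3,0.75]
    - [0,0,0,0,0,4,0.75]
    - [0,0,0,0,0,4,0.75]
    - [0,0,0,0,0,4,0.75]
    - [0,0,0,0,0,3,0.75]
    - [0,0,0,0,0,0,0.75]
    - [0,0,0,0,0,0,0.75]

```text
t: 15.33
tool_pos: [0.3902, 0.3167, 0.0936]
tool_rot: [3.123, 0.321, -0.007]
contact_force: [0.7, 0.1, 0.4]
opening: 0.0642
```

```bash
python3 go.py .3907 .3183 .024 -78; python3 - <<'E'
from h import *
im,d=vision.get_image('scene'); np.savez('scene2.npz',im=im,d=d)
o=ctrl.get_obs();M=R.from_rotvec(o['tool_rot']).as_matrix()
# lowest depth points near fingers
P=cloud('scene',d).reshape(-1,3); q=(P-o['tool_pos'])@M
k=(abs(q[:,0])<.02)&(abs(q[:,1])<.07)&(q[:,2]<.03)&(q[:,2]>-.06); print(k.sum(), np.percentile(q[k],[0,50,98,100],axis=0).round(3))
print(((proj('scene',[.391,.318,.02]))))
E
```

```text
t 15.33 pos [0.3902 0.3167 0.0936] tooly deg -78.28 tilt [-0.0041 -0.0024] F [0.7 0.1 0.4] open 0.0642
shift cm [ 0.12 -0.16  6.96]
turn [ 0.0015  0.0045 -0.0049]
shift after turn [ 0.08 -0.15  6.96]
428 [[-0.016 -0.064 -0.06 ]
 [ 0.007  0.019 -0.036]
 [ 0.016  0.066  0.013]
 [ 0.017  0.068  0.018]]
[311.61375633 163.96316994]
```

Request:
jog_arm:
  deltas:
    - [0,0,0,0.1,-0.15,2,0.75]
    - [0,0,0,0,0,2,0.75]
    - [0,0,0,0,0,1.5,0.75]
    - [0,0,0,0,0,0.8,0.75]
    - [0,0,0,0,0,0.5,0.75]
    - [0,0,0,0,0,0,0.75]
    - [0,0,0,0,0,0,0.75]

```text
t: 15.97
tool_pos: [0.3934, 0.3199, 0.029]
tool_rot: [-3.124, -0.318, -0.004]
contact_force: [0.1, -0.2, 0.8]
opening: 0.0641
```

Request:
jog_arm:
  deltas:
    - [0,0,0,0,0,0,0.4]
    - [0,0,0,0,0,0,0.4]
    - [0,0,0,0,0,0,0.4]
    - [0,0,0,0,0,0,0.4]
    - [0,0,0,0,0,0,0.4]
    - [0,0,0,0,0,0,0.4]
  grip_force: 40

```text
t: 16.47
tool_pos: [0.3935, 0.32, 0.0292]
tool_rot: [-3.124, -0.318, -0.005]
contact_force: [-0.1, -0.5, 7.0]
opening: 0.0488
```

Request:
jog_arm:
  deltas:
    - [0,0,0,0,0,-1,0.4]
    - [0,0,0,0,0,-2,0.4]
    - [0,0,0,0,0,-3,0.4]
    - [0,0,0,0,0,-4,0.4]
    - [0,0,0,0,0,-4,0.4]
    - [0,0,0,0,0,-4,0.4]
    - [0,0,0,0,0,-4,0.4]
    - [0,0,0,0,0,-3,0.4]
    - [0,0,0,0,0,0,0.4]

```text
t: 17.22
tool_pos: [0.3947, 0.3207, 0.2867]
tool_rot: [-3.119, -0.317, -0.02]
contact_force: [0.8, -0.8, 0.1]
opening: 0.0488
```

```bash
python3 go.py .46 0 .28 -83.4; python3 - <<'E'
from meas import *
im,d=load('top'); H,S,V=[c.astype(int) for c in cv2.split(hsv(im))]; P=cloud('top',d); x,y,z=[P[...,i] for i in range(3)]
m=(abs(H-112)<12)&(S>120)&(z>-.005)&(z<.012)&(x>.2)&(x<.75)&(y<-.2)
a,c,mm=max(comps(m),key=lambda q:q[0]); v,u=np.nonzero(mm); print(a,[np.round(q,1) for q in cv2.minAreaRect((np.array([cast('top',i,j,.005)[:2] for i,j in zip(u,v)])*1000).astype(np.float32))])
m=(abs(H-112)<12)&(S>120)&(z>.046)&(x>.2)&(x<.75)&(y<-.2)
v,u=np.nonzero(m); print([np.round(q,1) for q in cv2.minAreaRect((np.array([cast('top',i,j,.05)[:2] for i,j in zip(u,v)])*1000).astype(np.float32))])
E
python3 tiles.py
```

```text
t 17.22 pos [0.3947 0.3207 0.2867] tooly deg -78.38 tilt [0.0123 0.0074] F [ 0.8 -0.8  0.1] open 0.0488
shift cm [-0.07 32.73  0.52]
turn [-0.0053 -0.0133  0.0876]
shift after turn [ 2.81 32.61  0.67]
4379 [array([ 475.2, -351.5]), array([292.7, 149.1]), np.float64(6.5)]
[array([ 471.7, -339.7]), array([303.9, 178.9]), np.float64(6.6)]
902 [181. 187.] xy 628.1 318.2 size 111.3 135.8 yaw 5.6 hue 74.0 z [0.016 0.022 0.034]
209 [184. 242.] xy 462.3 328.7 size 50.6 48.1 yaw -5.9 hue 107.0 z [0.017 0.02  0.023]
```

Request:
jog_arm:
  deltas:
    - [-0.005,-0.013,0.088,0,0,0,0.4]
    - [0,0,0,0.35,4.07,0,0.4]
    - [0,0,0,0.35,4.07,0,0.4]
    - [0,0,0,0.35,4.07,0,0.4]
    - [0,0,0,0.35,4.07,0,0.4]
    - [0,0,0,0.35,4.07,0,0.4]
    - [0,0,0,0.35,4.07,0,0.4]
    - [0,0,0,0.35,4.07,0,0.4]
    - [0,0,0,0.35,4.07,0,0.4]

```text
t: 18.02
tool_pos: [0.4561, -0.0029, 0.2769]
tool_rot: [3.131, 0.18, -0.024]
contact_force: [1.0, 0.4, -1.5]
opening: 0.0487
```

Request:
jog_arm:
  deltas:
    - [0,0,0,-1.3,3.81,0,0.4]
    - [0,0,0,-1.3,3.81,0,0.4]
    - [0,0,0,-1.3,3.81,0,0.4]
    - [0,0,0,-1.3,3.81,0,0.4]
    - [0,0,0,-1.3,3.81,0,0.4]
    - [0,0,0,-1.3,3.81,0,0.4]
    - [0,0,0,-1.3,3.81,0,0.4]
    - [0,0,0,-1.3,3.81,0,0.4]
    - [0,0,0,-1.3,3.81,0,0.4]
    - [0,0,0,0,0,0,0.4]

```text
t: 18.85
tool_pos: [0.3775, -0.3598, 0.2799]
tool_rot: [3.131, 0.17, -0.025]
contact_force: [-0.3, 1.5, -1.1]
opening: 0.0491
```

```bash
python3 go.py .383 -.354 .034 -83.4
```

```text
t 18.85 pos [ 0.3775 -0.3598  0.2799] tooly deg -83.80 tilt [-0.0157 -0.0064] F [-0.3  1.5 -1.1] open 0.0491
shift cm [ 1.01 -0.63 24.57]
turn [ 0.0047  0.0163 -0.007 ]
shift after turn [ 0.62 -0.51 24.59]
```

Request:
jog_arm:
  deltas:
    - [0.005,0.016,-0.007,0,0,0,0.4]
    - [0,0,0,0.62,-0.51,0,0.4]
    - [0,0,0,0,0,4,0.4]
    - [0,0,0,0,0,4,0.4]
    - [0,0,0,0,0,4,0.4]
    - [0,0,0,0,0,4,0.4]
    - [0,0,0,0,0,4,0.4]
    - [0,0,0,0,0,0,0.4]
    - [0,0,0,0,0,0,0.4]

```text
t: 19.6
tool_pos: [0.3856, -0.3459, 0.0796]
tool_rot: [-3.13, -0.194, 0.001]
contact_force: [0.0, -1.1, -1.0]
opening: 0.0492
```

```bash
python3 go.py .383 -.354 .034 -83.4
```

```text
t 19.60 pos [ 0.3856 -0.3459  0.0796] tooly deg -82.91 tilt [-0.0008  0.0054] F [ 0.  -1.1 -1. ] open 0.0492
shift cm [-0.36  0.8   4.56]
turn [-0.0055  0.0001  0.0085]
shift after turn [-0.35  0.78  4.56]
```

Request:
jog_arm:
  deltas:
    - [-0.005,0,0.008,0,0,0,0.4]
    - [0,0,0,-0.35,0.78,1.5,0.4]
    - [0,0,0,0,0,1.5,0.4]
    - [0,0,0,0,0,1,0.4]
    - [0,0,0,0,0,0.5,0.4]
    - [0,0,0,0,0,0,0.4]
    - [0,0,0,0,0,0,0.4]

```text
t: 20.18
tool_pos: [0.3847, -0.3581, 0.0385]
tool_rot: [3.13, 0.178, 0.007]
contact_force: [-0.1, -0.4, 0.3]
opening: 0.0487
```

```bash
python3 go.py .383 -.354 .032 -83.4
```

```text
t 20.18 pos [ 0.3847 -0.3581  0.0385] tooly deg -83.48 tilt [ 0.0051 -0.0065] F [-0.1 -0.4  0.3] open 0.0487
shift cm [-0.12 -0.44  0.64]
turn [ 0.007  -0.0043 -0.0014]
shift after turn [-0.12 -0.43  0.65]
```

Request:
jog_arm:
  deltas:
    - [0,0,0,0,0,0,0.4]
    - [0,0,0,0,0,0.3,0.4]
    - [0,0,0,0,0,0.3,0.4]
    - [0,0,0,0,0,0,0.4]
    - [0,0,0,0,0,0,0.4]

```text
t: 20.6
tool_pos: [0.3839, -0.3575, 0.0309]
tool_rot: [3.132, 0.178, 0.005]
contact_force: [-0.3, -0.5, -1.8]
opening: 0.0487
```

```bash
python3 go.py .383 -.354 .032 -83.4
```

```text
t 20.60 pos [ 0.3839 -0.3575  0.0309] tooly deg -83.49 tilt [ 0.0034 -0.0046] F [-0.3 -0.5 -1.8] open 0.0487
shift cm [-0.05 -0.36 -0.11]
turn [ 0.005  -0.0029 -0.0016]
shift after turn [-0.05 -0.36 -0.11]
```

Tile 0 is about at the floor, so I release it and lift.

Request:
jog_arm:
  deltas:
    - [0,0,0,0,0,0,0.75]
    - [0,0,0,0,0,0,0.75]
    - [0,0,0,0,0,0,0.75]
    - [0,0,0,0,0,0,0.75]
    - [0,0,0,0,0,-2,0.75]
    - [0,0,0,0,0,-4,0.75]
    - [0,0,0,0,0,-4,0.75]
    - [0,0,0,0,0,-4,0.75]
    - [0,0,0,0,0,-4,0.75]
    - [0,0,0,0,0,-4,0.75]
    - [0,0,0,0,0,-3,0.75]

```text
t: 21.52
tool_pos: [0.3835, -0.3569, 0.2857]
tool_rot: [3.127, 0.178, 0.01]
contact_force: [0.3, -0.8, -0.1]
opening: 0.0638
```

Request:
jog_arm:
  deltas:
    - [0,0,0,1.3,-3.81,0,0.75]
    - [0,0,0,1.3,-3.81,0,0.75]
    - [0,0,0,1.3,-3.81,0,0.75]
    - [0,0,0,1.3,-3.81,0,0.75]
    - [0,0,0,1.3,-3.81,0,0.75]
    - [0,0,0,1.3,-3.81,0,0.75]
    - [0,0,0,1.3,-3.81,0,0.75]
    - [0,0,0,1.3,-3.81,0,0.75]
    - [0,0,0,1.3,-3.81,0,0.75]
    - [0,0,0,0,0,0,0.75]

```text
t: 22.35
tool_pos: [0.4608, 0.0034, 0.2799]
tool_rot: [3.133, 0.191, 0.007]
contact_force: [-0.3, 0.8, 0.7]
opening: 0.0641
```

```bash
python3 - <<'E'
from tiles import *
im,d=find(zhi=.028,box=(.3,.66,.15,.45))
print('tote'); im,d=find(ztop=.021,zlo=.012,zhi=.035,box=(.33,.6,-.42,-.27))
save('t2.png',cv2.resize(im[140:300,140:460],(800,400),interpolation=cv2.INTER_CUBIC))
E
python3 go.py .4623 .3287 .28 -95.9
```

```text
655 [181. 190.] xy 618.2 318.0 size 96.0 135.0 yaw 3.7 hue 74.0 z [0.015 0.021 0.027]
247 [184. 243.] xy 462.3 328.7 size 50.6 48.1 yaw -5.9 hue 107.0 z [0.017 0.02  0.023]
tote
142 [421. 193.] xy 541.0 -414.8 size 117.6 15.2 yaw 6.7 hue 108.0 z [0.014 0.025 0.033]
260 [413. 246.] xy 381.7 -358.3 size 50.1 50.2 yaw 5.0 hue 11.0 z [0.018 0.021 0.024]
t 22.45 pos [ 0.4605 -0.001   0.2798] tooly deg -83.27 tilt [ 0.0039 -0.0055] F [ 0.1 -0.7  0. ] open 0.0640
shift cm [  4.05 -32.72  -0.2 ]
turn [ 0.0055 -0.0039  0.2205]
shift after turn [-3.210e+00 -3.281e+01 -2.000e-02]
```

View pics/t2.png

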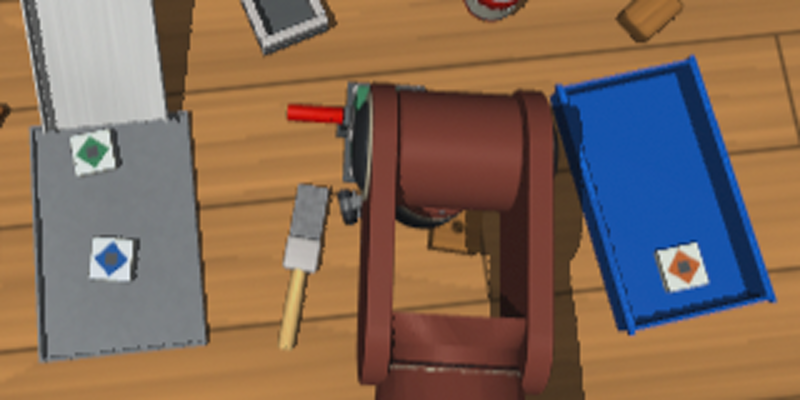

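The terracotta tile lies flat in the tote at (683,267). The blue tile (111,259) and green tile (94,151) are still in the tray. Next is the blue tile.

Request:
jog_arm:
  deltas:
    - [0.005,-0.004,0.11,0,0,0,0.75]
    - [0,0,0.11,0,0,0,0.75]
    - [0,0,0,-0.4,-4.1,0,0.75]
    - [0,0,0,-0.4,-4.1,0,0.75]
    - [0,0,0,-0.4,-4.1,0,0.75]
    - [0,0,0,-0.4,-4.1,0,0.75]
    - [0,0,0,-0.4,-4.1,0,0.75]
    - [0,0,0,-0.4,-4.1,0,0.75]
    - [0,0,0,-0.4,-4.1,0,0.75]
    - [0,0,0,-0.4,-4.1,0,0.75]
    - [0,0,0,0,0,0,0.75]
    - [0,0,0,0,0,0,0.75]

```text
t: 23.45
tool_pos: [0.4639, 0.3273, 0.2791]
tool_rot: [3.136, -0.165, -0.002]
contact_force: [0.3, -0.2, 0.1]
opening: 0.064
```

Request:
jog_arm:
  deltas:
    - [0,0,0,0,0,4,0.75]
    - [0,0,0,0,0,4,0.75]
    - [0,0,0,0,0,4,0.75]
    - [0,0,0,0,0,4,0.75]
    - [0,0,0,0,0,3,0.75]
    - [0,0,0,0,0,0,0.75]
    - [0,0,0,0,0,0,0.75]
    - [0,0,0,0,0,0,0.75]

```text
t: 24.12
tool_pos: [0.4654, 0.3265, 0.0921]
tool_rot: [-3.136, 0.17, -0.004]
contact_force: [0.8, 0.7, 0.5]
opening: 0.0642
```

```bash
python3 go.py .4623 .3287 .028 -95.9; python3 - <<'E'
from tiles import *
im,d=find('scene',zhi=.028,box=(.3,.66,.15,.45))
E
```

```text
t 24.12 pos [0.4654 0.3265 0.0921] tooly deg -96.21 tilt [0.0027 0.0011] F [0.8 0.7 0.5] open 0.0642
shift cm [-0.34 -0.18  6.4 ]
turn [-0.0013 -0.0026 -0.0053]
shift after turn [-0.33 -0.19  6.41]
132 [320. 177.] xy 458.2 328.9 size 49.0 42.0 yaw -6.8 hue 108.0 z [0.018 0.02  0.022]
207 [337. 209.] xy 591.7 343.5 size 57.5 49.5 yaw 5.7 hue 69.0 z [0.018 0.02  0.022]
180 [336. 222.] xy 642.3 328.5 size 127.0 15.9 yaw -0.8 hue None z [0.015 0.022 0.027]
```

Request:
jog_arm:
  deltas:
    - [0,0,0,-0.33,-0.19,2,0.75]
    - [0,0,0,0,0,2,0.75]
    - [0,0,0,0,0,1.4,0.75]
    - [0,0,0,0,0,0.6,0.75]
    - [0,0,0,0,0,0.4,0.75]
    - [0,0,0,0,0,0,0.75]
    - [0,0,0,0,0,0,0.4]
    - [0,0,0,0,0,0,0.4]
    - [0,0,0,0,0,0,0.4]
    - [0,0,0,0,0,0,0.4]
    - [0,0,0,0,0,0,0.4]
    - [0,0,0,0,0,0,0.4]

```text
t: 25.17
tool_pos: [0.4619, 0.33, 0.0278]
tool_rot: [-3.136, 0.167, -0.005]
contact_force: [0.1, -0.3, 6.5]
opening: 0.0492
```

Request:
jog_arm:
  deltas:
    - [0,0,0,0,0,-1,0.4]
    - [0,0,0,0,0,-2,0.4]
    - [0,0,0,0,0,-3,0.4]
    - [0,0,0,0,0,-4,0.4]
    - [0,0,0,0,0,-4,0.4]
    - [0,0,0,0,0,-4,0.4]
    - [0,0,0,0,0,-4,0.4]
    - [0,0,0,0,0,-3,0.4]
    - [0,0,0,0,0,0,0.4]

```text
t: 25.92
tool_pos: [0.463, 0.3308, 0.2856]
tool_rot: [-3.13, 0.166, -0.019]
contact_force: [0.6, 0.2, 0.5]
opening: 0.0491
```

```bash
python3 go.py .473 -.349 .28 -83.4
```

```text
t 25.92 pos [0.463  0.3308 0.2856] tooly deg -96.08 tilt [0.0127 0.0067] F [0.6 0.2 0.5] open 0.0491
shift cm [ 8.19 67.49  0.12]
turn [-0.0067 -0.0128 -0.2214]
shift after turn [-6.82 67.64  0.56]
```

Request:
jog_arm:
  deltas:
    - [0,0,-0.11,0,0,0,0.4]
    - [0,0,-0.11,0,0,0,0.4]
    - [0,0,0,-0.4,3.98,0,0.4]
    - [0,0,0,-0.4,3.98,0,0.4]
    - [0,0,0,-0.4,3.98,0,0.4]
    - [0,0,0,-0.4,3.98,0,0.4]
    - [0,0,0,-0.4,3.98,0,0.4]
    - [0,0,0,-0.4,3.98,0,0.4]
    - [0,0,0,-0.4,3.98,0,0.4]
    - [0,0,0,-0.4,3.98,0,0.4]
    - [0,0,0,-0.4,3.98,0,0.4]
    - [0,0,0,-0.4,3.98,0,0.4]

```text
t: 26.92
tool_pos: [0.4648, -0.0724, 0.2755]
tool_rot: [3.136, 0.178, -0.001]
contact_force: [1.1, 0.0, -1.1]
opening: 0.0492
```

Request:
jog_arm:
  deltas:
    - [0,0,0,-0.4,3.98,0,0.4]
    - [0,0,0,-0.4,3.98,0,0.4]
    - [0,0,0,-0.4,3.98,0,0.4]
    - [0,0,0,-0.4,3.98,0,0.4]
    - [0,0,0,-0.4,3.98,0,0.4]
    - [0,0,0,-0.4,3.98,0,0.4]
    - [0,0,0,-0.4,3.98,0,0.4]
    - [0,0,0,0,0,0,0.4]
    - [0,0,0,0,0,0,0.4]
    - [0,0,0,0,0,0,0.4]

```text
t: 27.75
tool_pos: [0.4692, -0.3502, 0.2751]
tool_rot: [-3.135, -0.178, 0.002]
contact_force: [0.5, -0.1, -0.6]
opening: 0.049
```

```bash
python3 go.py .473 -.349 .032 -83.4
```

```text
t 27.75 pos [ 0.4692 -0.3502  0.2751] tooly deg -83.51 tilt [-0.0014  0.0012] F [ 0.5 -0.1 -0.6] open 0.0490
shift cm [ 0.43 -0.05 24.31]
turn [-0.0013  0.0012 -0.0019]
shift after turn [ 0.4  -0.08 24.31]
```

Request:
jog_arm:
  deltas:
    - [0,0,0,0.4,0,4,0.4]
    - [0,0,0,0,0,4,0.4]
    - [0,0,0,0,0,4,0.4]
    - [0,0,0,0,0,4,0.4]
    - [0,0,0,0,0,4,0.4]
    - [0,0,0,0,0,2,0.4]
    - [0,0,0,0,0,1,0.4]
    - [0,0,0,0,0,0.5,0.4]
    - [0,0,0,0,0,0.4,0.4]
    - [0,0,0,0,0,0,0.4]
    - [0,0,0,0,0,0,0.4]
    - [0,0,0,0,0,0,0.4]

```text
t: 28.75
tool_pos: [0.4746, -0.3512, 0.039]
tool_rot: [3.134, 0.178, 0.003]
contact_force: [0.9, -0.6, -0.3]
opening: 0.0492
```

```bash
python3 go.py .473 -.349 .030 -83.4
```

```text
t 28.75 pos [ 0.4746 -0.3512  0.039 ] tooly deg -83.48 tilt [ 0.0022 -0.0029] F [ 0.9 -0.6 -0.3] open 0.0492
shift cm [-0.13 -0.24  0.9 ]
turn [ 0.0031 -0.0019 -0.0014]
shift after turn [-0.13 -0.24  0.9 ]
```

Request:
jog_arm:
  deltas:
    - [0,0,0,0,0,0.5,0.4]
    - [0,0,0,0,0,0.4,0.4]
    - [0,0,0,0,0,0,0.4]
    - [0,0,0,0,0,0,0.4]
    - [0,0,0,0,0,0,0.75]
    - [0,0,0,0,0,0,0.75]
    - [0,0,0,0,0,0,0.75]
    - [0,0,0,0,0,0,0.75]

```text
t: 29.42
tool_pos: [0.4731, -0.35, 0.0273]
tool_rot: [-3.136, -0.178, 0.002]
contact_force: [1.1, 0.1, 0.5]
opening: 0.0638
```

Request:
jog_arm:
  deltas:
    - [0,0,0,0,0,-2,0.75]
    - [0,0,0,0,0,-4,0.75]
    - [0,0,0,0,0,-4,0.75]
    - [0,0,0,0,0,-4,0.75]
    - [0,0,0,0,0,-4,0.75]
    - [0,0,0,0,0,-4,0.75]
    - [0,0,0,0,0,-3,0.75]
    - [0,0,0,0,0,0,0.75]

```text
t: 30.08
tool_pos: [0.4758, -0.3524, 0.2873]
tool_rot: [3.126, 0.178, 0.015]
contact_force: [0.2, 0.0, 1.5]
opening: 0.0637
```

Request:
jog_arm:
  deltas:
    - [0,0,0,0.5,-3.98,0,0.75]
    - [0,0,0,0.5,-3.98,0,0.75]
    - [0,0,0,0.5,-3.98,0,0.75]
    - [0,0,0,0.5,-3.98,0,0.75]
    - [0,0,0,0.5,-3.98,0,0.75]
    - [0,0,0,0.5,-3.98,0,0.75]
    - [0,0,0,0.5,-3.98,0,0.75]
    - [0,0,0,0.5,-3.98,0,0.75]
    - [0,0,0,0.5,-3.98,0,0.75]
    - [0,0,0,0,0,0,0.75]
    - [0,0,0,0,0,0,0.75]

```text
t: 31.0
tool_pos: [0.4772, 0.0126, 0.2772]
tool_rot: [3.136, 0.185, -0.002]
contact_force: [0.1, -0.8, 0.5]
opening: 0.064
```

```bash
python3 - <<'E'
from tiles import *
im,d=find(zhi=.024,zlo=.017,box=(.55,.628,.28,.45))
print('tote'); im,d=find(ztop=.021,zlo=.012,zhi=.035,box=(.33,.6,-.42,-.27))
E
python3 go.py .5963 .343 .28 -83.7
```

```text
223 [177. 200.] xy 596.2 342.8 size 49.6 48.6 yaw 7.0 hue 73.0 z [0.017 0.02  0.023]
tote
141 [420. 193.] xy 540.7 -414.2 size 123.1 12.6 yaw 5.7 hue 108.0 z [0.014 0.024 0.032]
247 [404. 216.] xy 474.4 -350.2 size 50.3 51.6 yaw 4.0 hue 107.0 z [0.019 0.021 0.024]
259 [413. 246.] xy 381.7 -357.9 size 49.6 50.4 yaw 6.2 hue 11.0 z [0.018 0.021 0.024]
t 31.10 pos [0.4775 0.0104 0.2773] tooly deg -83.49 tilt [-0.0011 -0.0008] F [-0.  -0.6  0.5] open 0.0637
shift cm [ 15.58 -31.7   -0.31]
turn [0.0007 0.0012 0.0037]
shift after turn [ 15.46 -31.76  -0.27]
```

Request:
jog_arm:
  deltas:
    - [0,0,0,1.73,-3.52,0,0.75]
    - [0,0,0,1.73,-3.52,0,0.75]
    - [0,0,0,1.73,-3.52,0,0.75]
    - [0,0,0,1.73,-3.52,0,0.75]
    - [0,0,0,1.73,-3.52,0,0.75]
    - [0,0,0,1.73,-3.52,0,0.75]
    - [0,0,0,1.73,-3.52,0,0.75]
    - [0,0,0,1.73,-3.52,0,0.75]
    - [0,0,0,1.73,-3.52,0,0.75]
    - [0,0,0,0,0,0,0.75]
    - [0,0,0,0,0,0,0.75]

```text
t: 32.02
tool_pos: [0.5976, 0.3428, 0.2756]
tool_rot: [3.135, 0.177, -0.004]
contact_force: [-0.4, -0.6, 0.6]
opening: 0.0641
```

Request:
jog_arm:
  deltas:
    - [0,0,0,0,0,4,0.75]
    - [0,0,0,0,0,4,0.75]
    - [0,0,0,0,0,4,0.75]
    - [0,0,0,0,0,4,0.75]
    - [0,0,0,0,0,2.5,0.75]
    - [0,0,0,0,0,0,0.75]
    - [0,0,0,0,0,0,0.75]
    - [0,0,0,0,0,0,0.75]

```text
t: 32.68
tool_pos: [0.5982, 0.3423, 0.0953]
tool_rot: [-3.136, -0.175, -0.005]
contact_force: [0.3, -0.1, 0.8]
opening: 0.0637
```

```bash
python3 go.py .5962 .3428 .028 -83.5; python3 - <<'E'
from tiles import *
im,d=find('scene',zhi=.024,zlo=.017,box=(.5,.628,.25,.45))
save('s7.png',cv2.resize(im[110:260,260:440],(720,600),interpolation=cv2.INTER_CUBIC))
E
```

```text
t 32.68 pos [0.5982 0.3423 0.0953] tooly deg -83.59 tilt [0.0031 0.0009] F [ 0.3 -0.1  0.8] open 0.0637
shift cm [-0.22 -0.07  6.73]
turn [-0.0006 -0.0031 -0.0017]
shift after turn [-0.19 -0.07  6.73]
159 [336. 208.] xy 594.5 343.0 size 47.3 49.9 yaw 7.0 hue 69.0 z [0.018 0.02  0.022]
```

View pics/s7.png

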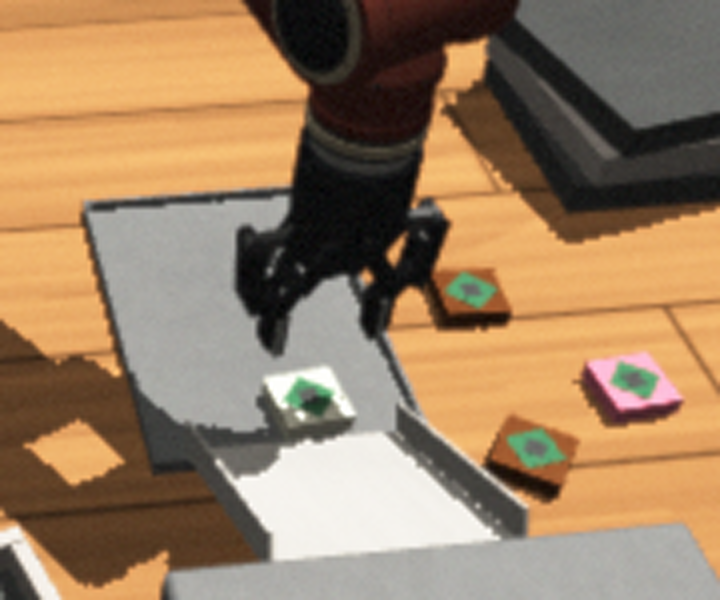

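The gripper is over the white tile with the green diamond at (310,400), inside the tray. The brown (470,292) and (535,452) and the pink (633,385) are look-alikes on the bench and stay there. I check how close the chute wall is to the fingers.

```bash
python3 - <<'E'
from h import *
im,d=vision.get_image('scene'); P=cloud('scene',d)
for c,r in((402,408),(402,425),(420,425),(440,440),(195,428),(205,445)): print((c,r),P[110+r//4,260+c//4].round(3))
p=P.reshape(-1,3); k=(p[:,0]>.6)&(p[:,0]<.66)&(p[:,1]>.365)&(p[:,1]<.42)&(p[:,2]>.014)&(p[:,2]<.09); print(k.sum(),p[k].min(0).round(3),np.percentile(p[k],[5,50,95],axis=0).round(3))
E
```

```text
(402, 408) [0.63  0.397 0.037]
(402, 425) [0.637 0.396 0.029]
(420, 425) [0.664 0.396 0.057]
(440, 440) [0.691 0.397 0.071]
(195, 428) [0.639 0.248 0.045]
(205, 445) [0.667 0.248 0.06 ]
117 [0.601 0.365 0.014] [[0.605 0.366 0.015]
 [0.641 0.389 0.028]
 [0.657 0.398 0.085]]
```

Request:
jog_arm:
  deltas:
    - [0,0,0,-0.4,0,2,0.75]
    - [0,0,0,0,0,2,0.75]
    - [0,0,0,0,0,1.5,0.75]
    - [0,0,0,0,0,0.8,0.75]
    - [0,0,0,0,0,0.4,0.75]
    - [0,0,0,0,0,0,0.75]
    - [0,0,0,0,0,0,0.4]
    - [0,0,0,0,0,0,0.4]
    - [0,0,0,0,0,0,0.4]
    - [0,0,0,0,0,0,0.4]
    - [0,0,0,0,0,0,0.4]
    - [0,0,0,0,0,0,0.4]

```text
t: 33.78
tool_pos: [0.5933, 0.3431, 0.027]
tool_rot: [-3.136, -0.178, -0.003]
contact_force: [-0.3, 0.1, 5.5]
opening: 0.0486
```

Request:
jog_arm:
  deltas:
    - [0,0,0,0,0,-1,0.4]
    - [0,0,0,0,0,-2,0.4]
    - [0,0,0,0,0,-3,0.4]
    - [0,0,0,0,0,-4,0.4]
    - [0,0,0,0,0,-4,0.4]
    - [0,0,0,0,0,-4,0.4]
    - [0,0,0,0,0,-4,0.4]
    - [0,0,0,0,0,-3,0.4]
    - [0,0,0,0,0,0,0.4]
    - [0,0,0,0,0,0,0.4]

```text
t: 34.62
tool_pos: [0.5931, 0.3431, 0.2789]
tool_rot: [-3.135, -0.178, -0.007]
contact_force: [-0.9, 0.2, -1.8]
opening: 0.0488
```

```bash
python3 go.py .562 -.338 .28 -83.4; python3 - <<'E'
from tiles import *
print('tray');im,d=find(zhi=.024,zlo=.017,box=(.33,.628,.23,.42))
E
```

```text
t 34.62 pos [0.5931 0.3431 0.2789] tooly deg -83.49 tilt [0.0041 0.0016] F [-0.9  0.2 -1.8] open 0.0488
shift cm [-10.81  67.32  -0.24]
turn [-0.0012 -0.0042 -0.0016]
shift after turn [-10.92  67.3   -0.11]
tray
```

Request:
jog_arm:
  deltas:
    - [0,0,0,-0.64,3.96,0,0.4]
    - [0,0,0,-0.64,3.96,0,0.4]
    - [0,0,0,-0.64,3.96,0,0.4]
    - [0,0,0,-0.64,3.96,0,0.4]
    - [0,0,0,-0.64,3.96,0,0.4]
    - [0,0,0,-0.64,3.96,0,0.4]
    - [0,0,0,-0.64,3.96,0,0.4]
    - [0,0,0,-0.64,3.96,0,0.4]
    - [0,0,0,-0.64,3.96,0,0.4]
    - [0,0,0,-0.64,3.96,0,0.4]

```text
t: 35.5
tool_pos: [0.5718, -0.0595, 0.2721]
tool_rot: [-3.135, -0.178, 0.009]
contact_force: [0.9, 0.4, -1.1]
opening: 0.049
```

Request:
jog_arm:
  deltas:
    - [0,0,0,-0.64,3.96,0,0.4]
    - [0,0,0,-0.64,3.96,0,0.4]
    - [0,0,0,-0.64,3.96,0,0.4]
    - [0,0,0,-0.64,3.96,0,0.4]
    - [0,0,0,-0.64,3.96,0,0.4]
    - [0,0,0,-0.64,3.96,0,0.4]
    - [0,0,0,-0.64,3.96,0,0.4]
    - [0,0,0,0,0,0,0.4]
    - [0,0,0,0,0,0,0.4]
    - [0,0,0,0,0,0,0.4]

```text
t: 36.33
tool_pos: [0.5598, -0.3376, 0.2729]
tool_rot: [-3.133, -0.178, 0.006]
contact_force: [0.0, 0.6, -0.6]
opening: 0.0489
```

```bash
python3 go.py .562 -.338 .038 -83.4
```

```text
t 36.33 pos [ 0.5598 -0.3376  0.2729] tooly deg -83.52 tilt [-0.0041  0.0031] F [ 0.   0.6 -0.6] open 0.0489
shift cm [ 0.3   0.15 23.48]
turn [-0.0036  0.0037 -0.002 ]
shift after turn [ 0.22  0.07 23.49]
```

Request:
jog_arm:
  deltas:
    - [0,0,0,0.2,0,4,0.4]
    - [0,0,0,0,0,4,0.4]
    - [0,0,0,0,0,4,0.4]
    - [0,0,0,0,0,4,0.4]
    - [0,0,0,0,0,4,0.4]
    - [0,0,0,0,0,2,0.4]
    - [0,0,0,0,0,1,0.4]
    - [0,0,0,0,0,0.4,0.4]
    - [0,0,0,0,0,0,0.4]
    - [0,0,0,0,0,0,0.4]
    - [0,0,0,0,0,0,0.4]

```text
t: 37.25
tool_pos: [0.5642, -0.3392, 0.0447]
tool_rot: [3.133, 0.179, 0.005]
contact_force: [-0.3, -0.7, -0.6]
opening: 0.0489
```

```bash
python3 go.py .562 -.338 .029 -83.4
```

```text
t 37.25 pos [ 0.5642 -0.3392  0.0447] tooly deg -83.47 tilt [ 0.0033 -0.0032] F [-0.3 -0.7 -0.6] open 0.0489
shift cm [-0.21 -0.15  1.57]
turn [ 0.0035 -0.0029 -0.0012]
shift after turn [-0.2  -0.14  1.57]
```

Request:
jog_arm:
  deltas:
    - [0,0,0,0,0,0.6,0.4]
    - [0,0,0,0,0,0.5,0.4]
    - [0,0,0,0,0,0,0.4]
    - [0,0,0,0,0,0,0.4]
    - [0,0,0,0,0,0,0.4]

```text
t: 37.67
tool_pos: [0.5624, -0.3383, 0.0306]
tool_rot: [3.136, 0.178, -0.001]
contact_force: [-0.0, -0.1, -0.6]
opening: 0.0491
```

Tile 2 is 2–3 mm above the floor. I release it, lift, and clear to a spot above the start area.

Request:
jog_arm:
  deltas:
    - [0,0,0,0,0,0.15,0.4]
    - [0,0,0,0,0,0,0.4]
    - [0,0,0,0,0,0,0.75]
    - [0,0,0,0,0,0,0.75]
    - [0,0,0,0,0,0,0.75]
    - [0,0,0,0,0,0,0.75]
    - [0,0,0,0,0,-2,0.75]
    - [0,0,0,0,0,-4,0.75]
    - [0,0,0,0,0,-4,0.75]
    - [0,0,0,0,0,-4,0.75]
    - [0,0,0,0,0,-4,0.75]
    - [0,0,0,0,0,-4,0.75]

```text
t: 38.67
tool_pos: [0.5624, -0.338, 0.2515]
tool_rot: [3.136, 0.178, -0.0]
contact_force: [1.6, -0.3, 0.8]
opening: 0.0642
```

Request:
jog_arm:
  deltas:
    - [0,0,0,-2.8,2.8,-0.5,0.75]
    - [0,0,0,-2.8,2.8,0,0.75]
    - [0,0,0,-2.8,2.8,0,0.75]
    - [0,0,0,-2.8,2.8,0,0.75]
    - [0,0,0,-2.8,2.8,0,0.75]
    - [0,0,0,-2.8,2.8,0,0.75]
    - [0,0,0,-2.8,2.8,0,0.75]
    - [0,0,0,-2.8,2.8,0,0.75]
    - [0,0,0,-2.8,2.8,0,0.75]
    - [0,0,0,0,0,0,0.75]
    - [0,0,0,0,0,0,0.75]

```text
t: 39.58
tool_pos: [0.3391, -0.6185, 0.2541]
tool_rot: [-3.137, -0.173, 0.001]
contact_force: [-0.1, 0.4, -0.4]
opening: 0.064
```

```bash
python3 - <<'E'
from tiles import *
print('tray');find(zhi=.024,zlo=.012,box=(.33,.628,.23,.42))
print('tote');im,d=find(ztop=.021,zlo=.012,zhi=.035,box=(.33,.6,-.42,-.27))
s,_=vision.get_image('scene')
a=cv2.resize(im,(400,300),interpolation=cv2.INTER_AREA); b=cv2.resize(s,(400,300),interpolation=cv2.INTER_AREA)
c=cv2.resize(s[130:230,155:255],(300,300),interpolation=cv2.INTER_CUBIC); e=cv2.resize(im[140:300,340:470],(300,300),interpolation=cv2.INTER_CUBIC)
save('fin.png',np.vstack([np.hstack([a,b]),np.hstack([c,e,np.zeros((300,200,3),np.uint8)])]))
# bystanders: change against the first top picture
im0=np.load('top0.npz')['im']; m=np.abs(im.astype(int)-im0).sum(-1)>90
for A,cc,_ in comps(m,25): print('diff',A,cc.round(0))
E
python3 pinz.py; python3 go.py
```

```text
tray
tote
142 [420. 193.] xy 541.4 -414.8 size 121.6 13.2 yaw 6.9 hue 108.0 z [0.014 0.024 0.033]
228 [395. 188.] xy 565.3 -338.2 size 50.7 49.5 yaw 5.6 hue 74.0 z [0.018 0.021 0.024]
251 [404. 216.] xy 474.4 -350.2 size 50.3 51.6 yaw 4.0 hue 107.0 z [0.019 0.021 0.024]
259 [413. 246.] xy 381.7 -357.9 size 49.6 50.4 yaw 6.2 hue 11.0 z [0.018 0.021 0.024]
diff 293 [394. 188.]
diff 207 [269. 185.]
diff 72 [298. 185.]
diff 251 [178. 200.]
diff 211 [268. 200.]
diff 229 [404. 217.]
diff 2631 [456. 253.]
diff 77 [327. 227.]
diff 293 [185. 243.]
diff 321 [412. 247.]
diff 144 [364. 253.]
diff 324 [190. 266.]
diff 1644 [475. 288.]
diff 72 [327. 280.]
diff 4549 [382. 346.]
diff 152 [286. 307.]
diff 28 [298. 314.]
diff 44 [399. 323.]
diff 612 [262. 352.]
diff 353 [285. 356.]
diff 1311 [491. 365.]
diff 75 [271. 379.]
diff 42 [318. 382.]
handle px 76 z [0.108 0.13  0.138]
grip [0.59  0.07  0.157]
t 39.78 pos [ 0.3419 -0.6162  0.2546] tooly deg -83.39 tilt [-0.0002 -0.0001] F [ 0.9  1.1 -0.3] open 0.0643
```

View pics/fin.png

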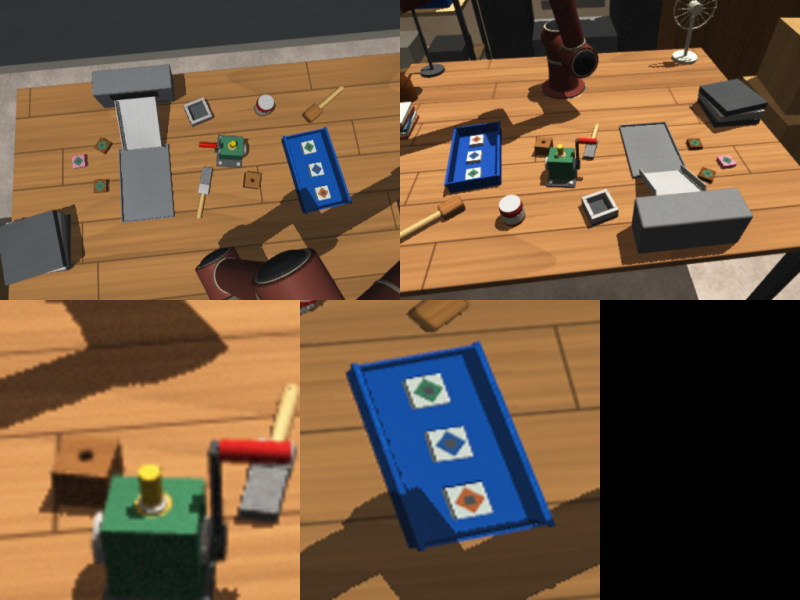

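The last view shows three tiles flat in the tote, an empty tray, and the pin with its collar on the block. The brush, tin, mould and look-alikes show no change. I hand in.

```bash
python3 -c "
from station import ctrl; print(ctrl.finish_job())"
```

```text
the job is handed in; nothing more can be done
None
```

The ejector was locked first, then all three tiles were moved into the blue tote, and the job was handed in at about 40 s of the 210 s allowed.

**Lock:** I stood the pin in the guide hole and turned the crank until the pin dropped by itself, at a crank value of roughly -0.17 rad. I then pressed the pin down until the tool stopped with about 13 N, at the height where the collar meets the block. The later pictures agree: the handle top is at about 0.137 m against 0.136 m expected.

**Tiles:** The terracotta, blue and green tiles lie flat in the tote, with their tops at 0.021 m as expected. The yellow tile was not there at the start, and no tile was seen to be knocked aside.

**Left alone:** The tray is empty. Comparing the first and last top pictures showed no change at the brush, tin, mould frame or the brown and pink look-alikes.

**Checks:** None failed. The pin's lowest visible handle points read 0.108 m against 0.100 m expected; I put this down to the coarse depth reading and did not look further.

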